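Scan a flanged hub on the rotary stage

ROBOT

A 6-joint arm with a two-finger parallel gripper is mounted at the origin on the work surface. World frame = base frame: x ahead of the robot, y to its left, z up, the work surface at z = 0. Lengths are in m, angles in rad, forces in N, time in s.
With the tool pointing down it reaches from about 0.35 to 0.775 m from the base axis. Payload 5.5 kg.
Tool frame: the origin (TCP) lies midway between the tips of the shut fingers; the grasp point (between the pads) lies 19 mm behind it; z points along the fingers, y is the line along which they close (so a half turn about z gives the same grasp; the last joint's range is limited). The gripper opens to 85 mm and grips with 20 to 120 N. Pads are 22 mm wide; open, the fingers measure 114 mm over their backs; the gripper's body (76 mm by 85 mm) begins 54 mm behind the grasp point. The pads swing forward as they close: fully open they stand 13 mm farther back than shut.
Start: joints at [-1.328, 0.313, 0.046, 1.304, 0, 1.431], TCP at [0.215, -0.533, 0.202] pointing down, gripper open.
Joint ranges: [-2.76, 2.76], [-0.86, 1.69], [-1.03, 1.26], [-2.2, 2.34], [-1.47, 1.5], [-3.14, 3.14]. Speed limits (rad/s): [2.57, 2.57, 3.14, 3.14, 3.14, 3.14].

INTERFACE

Orientations are given as a unit quaternion [w, x, y, z].
In Python, from workcell import env gives the robot as it stands. The module is installed in compiled form; this text tells all that it offers.
- The arm moves only by the tool servo_tool, never from a script. Its argument "increments" is a list of rows, each an object of numbers: "grip": the closure, from 0 (fully open) to 1 (shut); "x", "y", "z": the shift along the tool's x, y, z in mm; "roll": the turn about the tool's z in degrees. In form: [{"grip": .., "x": .., "y": .., "z": .., "roll": ..}, ...]. A call has 1 to 5 rows; each row shifts and turns the commanded pose from where the row before left it, along the tool's axes as they then stand; what a row does not reach is not made up. A row lasts 1/12 s, in which the tool goes at most 41.7 mm and 7.16 degrees, less where a joint would pass 70% of its speed; a pose out of reach is approached as far as the arm can. A call is refused whole if a number of a shift passes 41.7 or a number of a turn 7.16, either way. A call with a gripper value outside its range is refused whole. The fingers move at their own pace and stop on an object; "grip_force" is the grip in N (left out, the last holds). Time passes only in rows, so rows that do not move let the fingers close. It gives the time, the measured TCP pose, the force, the opening and the grip force at its end, in the units of the state.
- env.get_state(): the state, without advancing time (a new reading comes with each control period).
- env.read_camera(name): name is "side" or "top"; returns the picture (480x640x3 uint8, red, green, blue); there is no depth.
- env.get_calibration(name): a dict with "vertical_fov" (degrees; the focal length in pixels is half the picture's height over the tangent of half this angle, whatever the lens; pixels are square), "cx", "cy" (the principal point, pixels), "rvec" (rotation vector, rad) and "tvec" (3), from world to camera coordinates, as OpenCV has them. Camera axes: x right, y down, z forward; pixel columns grow to the right and rows downward; lengths in m; the calibration is good to about 2 mm. A picture is of the moment at which its call begins. get_calibration takes no time and is no camera call.
- env.hand_in(): hands the job in; it is judged then, once.
The state is a dict: "clock": time; "joint_pos": joint angles; "qvel": joint speeds; "tau": joint torques, N m; "tcp_pos": TCP position; "orientation": TCP orientation; "wrist_force": force on the tool from outside, world axes, zero at the start; "ft_torque": the same for the moment, N m; "finger_gap": finger opening in m; "grip_force": force on a finger pad.
Only numpy, scipy, OpenCV 4.12 (cv2) and the standard library are available. Lean on these libraries where they do the work, as an engineer would, in place of code of your own. Each camera call takes 0.05 s, during which the arm holds its last target. There are 200 camera calls.

TASK

First feel the console's toggle with a fingertip and, only if it is off, flip it on (away from the robot); never switch it off. Then stand the flanged steel hub upright, flange down, inside the small engraved circle in the middle of the rotary stage, and turn the stage anticlockwise (seen from above) by its black handle, a full turn right up to its end stop, with the hub riding on it. Finally lift the hub off and set it down gently, upright, on the floor of the wooden tray, leaving the other parts where they are.

Things in the scene. Friction and masses are not known exactly. Their poses are not given: they have to be found in the camera images.
- console: fixed white switch box, 120 x 80 x 55 mm (own x, y, z); origin under its centre, z up. A bare steel toggle lever stands on the middle of its top and leans to the box's -x (towards the robot) when off, to its +x when on. Its state is not reported and no lamp shows it: feel for it
- toggle_pivot (a point): pivot of the toggle lever, on the box's top; axes as the box's. Lever 42 mm long, 10 mm thick, 14 mm ball at its tip. It rests 0.4 rad to either side of upright: ball 16 mm aside, 39 mm up; at 22 mm up its axis is 9 mm aside. It is held against its stops; about 3 N sideways at 22 mm up takes it to upright, past which it snaps across by itself
- stage_center (a point): centre of the top face of the round steel stage (192 mm diameter), on its turning axis, 58 mm above the table; the engraved circle in its middle is 74 mm in diameter. Behind it (own +x) a scanner head 118 mm high over the table starts 130 mm from the axis; the fixed grey foot is 230 mm in diameter
- handle_mid (a point): middle of the black crank handle that stands on the stage, upright, 21 mm in diameter, 44 mm tall (from 6 to 50 mm above the stage's top), 80 mm from the stage's axis; it spins freely on its pin, so it can be held fast and led round the axis. The stage turns stiffly, about 1 N at the handle, and stays where it is left
- stage (a joint): angle of the rotary stage, rad: grows anticlockwise seen from above; stops at 0 and at 6.8; it starts between 0 and 0.5
- hub_center (a point): the flanged steel hub, about 350 g: centre, half-way up. Flange 50 mm in diameter and 12 mm thick at the bottom, solid neck 32 mm in diameter from 12 to 50 mm (its top); z up along its axis
- hub: the same hub; origin at the centre of its underside, 25 mm below point hub_center
- tray: fixed open wooden tray, 130 x 150 mm (own x, y), 22 mm high, walls and floor 6 mm; origin under its centre
- bush: bystander: plain steel ring, 44 mm in diameter, 28 mm bore, 38 mm high; origin at the centre of its underside
- cone: bystander: steel cone, 44 mm in diameter, 45 mm high; origin at the centre of its underside
- vblock: bystander: dark steel block with a groove, 50 x 44 x 40 mm; origin at the centre of its underside
Things that resemble listed ones, but are neither listed nor needed, are in the scene too. Leave any green or orange look-alike of the hub alone. Several things look just like the tray: the one meant starts farthest from the robot's base.

How it is judged:
On the way, in this order (a step that is already met when the one before it is completed fails the run):
1. the toggle has been felt with the fingers (contact force between the fingers and toggle above 0.3 N).
2. the toggle is on and the hub stands upright, let go, in the middle of the stage (within 15 mm of its centre), before the stage is turned (value of joint toggle above 0.65 rad and distance between stage_center and hub below 0.015 m and angle between hub_center's own z axis and vertical below 0.1 rad and contact force between the fingers and hub below 0.1 N and value of joint stage below 0.9 rad), for 0.1 s.
3. the stage has been turned up to its end stop (within 0.15 rad) with the hub on it (value of joint stage above 6.65 rad and distance between stage_center and hub below 0.025 m), for 0.1 s.
At the end, for the whole second after the job is handed in: The hub stands upright (within 0.1 rad), flange down, at rest on the floor of the tray, let go; the toggle is on; the stage is left at its end stop (within 0.3 rad) (x of hub_center in the frame of tray between -0.05 and 0.05 m and y of hub_center in the frame of tray between -0.06 and 0.06 m and height (world z) of hub_center below 0.035 m and angle between hub_center's own z axis and vertical below 0.1 rad and linear speed of hub below 0.02 m/s and value of joint toggle above 0.65 rad and value of joint stage above 6.5 rad); the robot touches nothing.
It fails at once if the toggle, found on, is switched off (distance of toggle_tip from where it was at the start of the episode above 0.018 m and value of joint toggle below 0.25 rad).
It fails at once if the stage is turned with the toggle off (value of joint stage above 1 rad and value of joint toggle below 0.4 rad).
It fails at once if the stage is turned without the hub in its middle (within 25 mm) (value of joint stage between 1 and 6.4 rad and distance between stage_center and hub above 0.025 m).
It fails at once if the hub is dropped (falls free by more than about 15 mm) (linear speed of hub above 0.55 m/s and contact force between the fingers and hub below 0.1 N).
It fails at once if a bystander part is shifted by more than 20 mm (distance of any of bush, cone, vblock from where it was at the start of the episode above 0.02 m).
It also fails if it takes over 72 s, if anything falls off the work surface, if the arm or the gripper's body presses on something with over 40 N, if the wrist force passes 120 N, or if a joint passes its speed limit or range.

## Working session

There is one attempt and no reset: what is moved stays moved. The work goes in short steps, Python scripts to look and compute and a tool call to move; the robot and the scene stay as the last step left them, time stands still between calls to the robot, and variables do not carry over. Pictures are saved under pics/ and viewed, at most 10 in all, crops included, and the job is handed in when it is done.

Besides the shell and the picture viewer there is one more tool, called as name(argument=value, ...) on one line, values as JSON. servo_tool: Moves the arm, as the interface text tells. Its arguments: {"type":"object","properties":{"increments":{"type":"array"},"grip_force":{"type":"number"}},"required":["increments"]}

```bash
mkdir -p pics; cat > h.py <<'E'
from workcell import env
import numpy as np, cv2
def cal(n):
    c=env.get_calibration(n); f=240/np.tan(np.radians(c["vertical_fov"])/2)
    R=cv2.Rodrigues(np.array(c["rvec"],float))[0]; t=np.array(c["tvec"],float).ravel()
    return f,c["cx"],c["cy"],R,t
def ray(n,u,v):
    f,cx,cy,R,t=cal(n); return -R.T@t, R.T@np.array([(u-cx)/f,(v-cy)/f,1])
def onz(n,u,v,z):
    o,d=ray(n,u,v); return o+d*(z-o[2])/d[2]
def proj(n,p):
    f,cx,cy,R,t=cal(n); q=R@np.array(p)+t; return cx+f*q[0]/q[2],cy+f*q[1]/q[2]
def tri(a,b):
    (o,d),(p,e)=ray(*a),ray(*b); A=np.stack([d,-e],1); s=np.linalg.lstsq(A,p-o,rcond=None)[0]
    x,y=o+d*s[0],p+e*s[1]; return (x+y)/2,np.linalg.norm(x-y)
def shot(n,name):
    im=env.read_camera(n); cv2.imwrite(f"pics/{name}.png",cv2.cvtColor(im,cv2.COLOR_RGB2BGR)); return im
E
python3 - <<'E'
from h import *
for n in("top","side"):
    shot(n,n+"0"); c=env.get_calibration(n); print(c, ray(n,320,240)[0])
print(env.get_state())
E
```

```text
{'vertical_fov': 52.323194544089326, 'cx': 321.2283052913567, 'cy': 238.3127287088874, 'rvec': array([ 2.11323759, -2.18037808,  0.13752329]), 'tvec': array([0.08436946, 0.4595585 , 1.16411849])} [0.29953014 0.06267185 1.21648593]
{'vertical_fov': 45.272198520909754, 'cx': 324.6615074100752, 'cy': 236.70768245675163, 'rvec': array([ 0.43015546, -2.74546877,  1.19274304]), 'tvec': array([0.43702088, 0.0996345 , 1.31228851])} [0.15104915 0.98262125 0.96677559]
{'clock': 0.1, 'joint_pos': array([-1.32759041e+00,  3.13933764e-01,  4.51051373e-02,  1.30360837e+00,
        3.27919614e-05,  1.43119427e+00]), 'qvel': array([-2.47157427e-04, -4.39297879e-04,  2.85070707e-03, -7.34022294e-05,
       -8.67095078e-04,  1.06898312e-03]), 'tau': array([ 1.66109425e-03, -4.81724060e+01,  2.99245030e+01,  1.26807674e-02,
       -2.25051508e-04,  2.07112897e-06]), 'tcp_pos': array([ 0.2146567 , -0.53289255,  0.2012984 ]), 'orientation': array([-8.20085151e-04,  9.81737784e-01,  1.90237353e-01, -2.61020361e-05]), 'wrist_force': array([-0.15065614,  0.64044582,  0.31901924]), 'ft_torque': array([-0.01311984, -0.00447477,  0.02319376]), 'grip_force': 0.0, 'finger_gap': 0.08531354303052492}
```

View pics/top0.png

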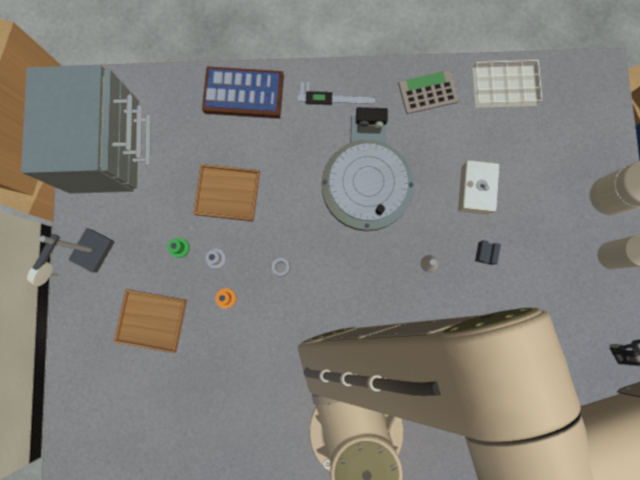

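View pics/side0.png

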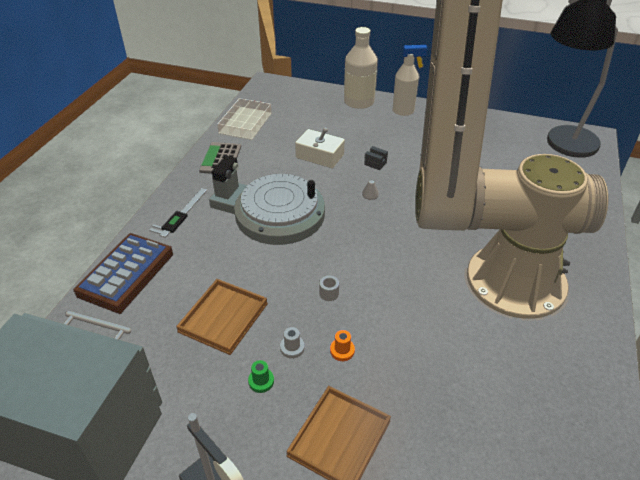

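The top view shows trays at (227,193) and (150,320), the grey hub at (215,258), the stage at (368,183) with its handle at (380,210), and the console at (480,186). In the side view the hub is at (292,342) and the toggle at (321,137). Next I'll measure these and view enlarged crops.

```bash
python3 - <<'E'
from h import *
t=cv2.imread("pics/top0.png"); s=cv2.imread("pics/side0.png")
def crop(im,u,v,w,h,k): return cv2.resize(im[v:v+h,u:u+w],None,fx=k,fy=k,interpolation=cv2.INTER_CUBIC)
a=np.hstack([crop(t,455,150,50,75,4),crop(t,310,130,110,75,4)[:, :]])
a=cv2.resize(a,(640,300)) if a.shape[1]!=640 else a
b=np.hstack([crop(s,285,115,65,60,5)[:300,:320],crop(t,195,235,64,60,5)])
b=b[:,:640]; b=np.pad(b,((0,0),(0,640-b.shape[1]),(0,0)))
cv2.imwrite("pics/c1.png",np.vstack([a,b]))
hsv=cv2.cvtColor(t,cv2.COLOR_BGR2HSV)
m=cv2.inRange(hsv,(5,80,60),(22,220,220)); m=cv2.morphologyEx(m,cv2.MORPH_OPEN,np.ones((5,5)))
for c in cv2.findContours(m,0,2)[0]:
    if 1500<cv2.contourArea(c)<8000:
        r=cv2.minAreaRect(c); p=[onz("top",*q,0.022) for q in cv2.boxPoints(r)]; ce=np.mean(p,0)
        print("tray",r,ce.round(4),np.hypot(*ce[:2]),np.linalg.norm(p[0]-p[1]),np.linalg.norm(p[2]-p[1]),np.degrees(np.arctan2(*(p[1]-p[0])[[1,0]])))
# white console
m=cv2.inRange(hsv,(0,0,190),(180,40,255)); m[:, :440]=0;m[:140]=0;m[230:]=0;m[:,520:]=0
c=max(cv2.findContours(m,0,2)[0],key=cv2.contourArea); r=cv2.minAreaRect(c)
p=[onz("top",*q,0.055) for q in cv2.boxPoints(r)]; ce=np.mean(p,0)
print("console",r,ce.round(4),np.linalg.norm(p[0]-p[1]),np.linalg.norm(p[2]-p[1]),np.degrees(np.arctan2(*(p[1]-p[0])[[1,0]])))
for z in(0.058,): print("stage",onz("top",369,181,z))
print("handle",onz("top",380,209,0.108))
print("hub nominal",tri(("top",215,257),("side",292,332)))
for n,px in(("bush",(280,267)),("cone",(430,263)),("vb",(488,252)),("green",(178,247)),("orange",(226,298))): print(n,onz("top",*px,0.04).round(3))
E
```

```text
tray ((149.9320068359375, 320.6240234375), (63.95155715942383, 54.38117980957031), 10.30484676361084) [0.276  0.4907 0.022 ] 0.5630551544083834 0.12933258491094557 0.15772570915187217 -9.061525269077416
tray ((226.2134246826172, 192.07928466796875), (60.95820236206055, 51.129798889160156), 6.340191841125488) [0.5883 0.3044 0.022 ] 0.6623698949998427 0.13085940059651768 0.15469072597519287 -5.983509672025845
tray ((28.0, 119.5), (199.0, 56.0), 90.0) [0.8031 0.8141 0.022 ] 1.1436041000090786 0.14919145109982887 0.5355768955984751 -92.11966227106346
console ((481.62762451171875, 185.46897888183594), (31.225101470947266, 47.00374221801758), 4.763641834259033) [ 0.5761 -0.3233  0.055 ] 0.11742371837740517 0.07577458018431904 -8.660358005264383
stage [ 0.59515709 -0.05052731  0.058     ]
handle [ 0.51537858 -0.0680692   0.108     ]
hub nominal (array([0.42281009, 0.32733544, 0.04571959]), np.float64(5.775340300797747e-05))
bush [0.394 0.171 0.04 ]
cone [ 0.392 -0.19   0.04 ]
vb [ 0.415 -0.331  0.04 ]
green [0.451 0.419 0.04 ]
orange [0.324 0.302 0.04 ]
```

View pics/c1.png

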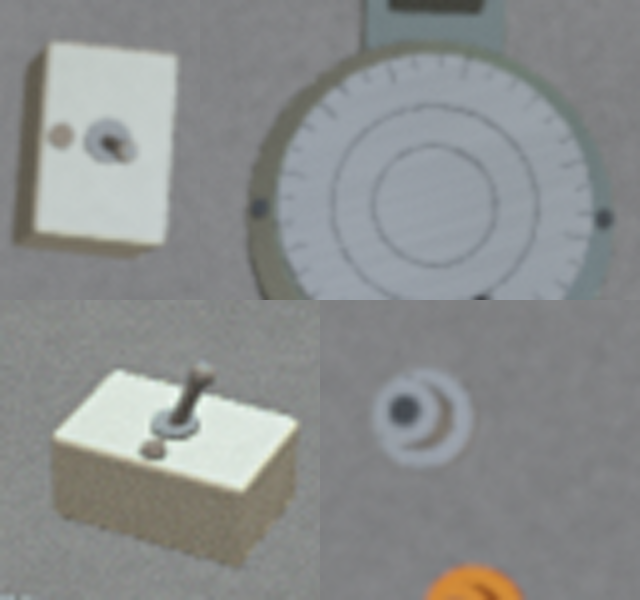

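servo_tool(increments=[{"grip": 1,"roll": 7.0},{"grip": 1,"roll": 7.0},{"grip": 1,"roll": 7.0},{"grip": 1,"roll": 1.0},{"grip": 1}])

```text
invalid input at $.increments[0]: expected keys grip, x, y, z, roll
```

```bash
python3 - <<'E'
from h import *
print("pivot",onz("top",481.7,185,.055), "side",onz("side",285+175/5,115+123/5,.055))
print("ball tri",tri(("top",486.2,188),("side",285+205/5,115+72/5)))
print("hub flange",onz("top",216.2,258.5,.012),onz("side",292,347,.009))
# stage disc: ellipse of engraved circles
print("engraved",onz("top",310+(434-200)/4,130+205/4,.058))
t=cv2.imread("pics/top0.png");g=cv2.cvtColor(t,cv2.COLOR_BGR2GRAY)
s=cv2.imread("pics/side0.png")
m=(s.max(2)<50).astype(np.uint8); m[:170]=0;m[210:]=0;m[:,:295]=0;m[:,325:]=0
v,u=np.nonzero(m);print("side handle",u.mean(),v.min(),v.max(),v.mean())
m=(t.max(2)<50).astype(np.uint8); m[:198]=0;m[220:]=0;m[:,:365]=0;m[:,395:]=0
v2,u2=np.nonzero(m);print("top handle",u2.mean(),v2.mean(),u2.min(),u2.max(),v2.min(),v2.max())
print("handle",tri(("top",u2.mean(),v2.mean()),("side",u.mean(),v.mean())))
print("yaw", env.get_state()["orientation"],env.get_state()["tcp_pos"])
E
```

```text
pivot [ 0.57688831 -0.3235481   0.055     ] side [ 0.57702077 -0.32695443  0.055     ]
ball tri (array([ 0.55828309, -0.31965815,  0.09703572]), np.float64(0.0020884710506845743))
hub flange [0.42250043 0.33197375 0.012     ] [0.42073886 0.33666328 0.009     ]
engraved [ 0.59457488 -0.04928699  0.058     ]
side handle 310.83809523809526 181 197 188.72380952380954
top handle 379.46938775510205 209.24489795918367 376 383 205 213
handle (array([ 0.51800533, -0.06950007,  0.08659635]), np.float64(0.001996552403461785))
yaw [-8.20085151e-04  9.81737784e-01  1.90237353e-01 -2.61020361e-05] [ 0.2146567  -0.53289255  0.2012984 ]
```

servo_tool(increments=[{"grip": 1,"x": 0,"y": 0,"z": 0,"roll": 7},{"grip": 1,"x": 0,"y": 0,"z": 0,"roll": 7},{"grip": 1,"x": 0,"y": 0,"z": 0,"roll": 7},{"grip": 1,"x": 0,"y": 0,"z": 0,"roll": 1},{"grip": 1,"x": 30,"y": -21,"z": 0,"roll": 0}])

```text
clock: 0.52
tcp_pos: [0.2415, -0.5154, 0.2013]
orientation: [0.001, 1.0, -0.003, -0.001]
wrist_force: [0.7, -0.5, 0.0]
finger_gap: 0.0254
grip_force: 0.0
```

servo_tool(increments=[{"grip": 1,"x": 30,"y": -21,"z": 0,"roll": 0},{"grip": 1,"x": 30,"y": -21,"z": 0,"roll": 0},{"grip": 1,"x": 30,"y": -21,"z": 0,"roll": 0},{"grip": 1,"x": 30,"y": -21,"z": 0,"roll": 0},{"grip": 1,"x": 30,"y": -21,"z": 0,"roll": 0}])

```text
clock: 0.93
tcp_pos: [0.396, -0.4063, 0.2019]
orientation: [-0.0, 1.0, 0.001, -0.0]
wrist_force: [0.4, -0.5, 0.3]
finger_gap: 0.0001
grip_force: 0.0
```

servo_tool(increments=[{"grip": 1,"x": 30,"y": -21,"z": 0,"roll": 0},{"grip": 1,"x": 30,"y": -21,"z": 0,"roll": 0},{"grip": 1,"x": 30,"y": -21,"z": 0,"roll": 0},{"grip": 1,"x": 30,"y": -24,"z": 0,"roll": 0},{"grip": 1,"x": 0,"y": 0,"z": 0,"roll": 0}])

```text
clock: 1.35
tcp_pos: [0.5194, -0.3162, 0.2015]
orientation: [-0.001, 1.0, 0.004, 0.001]
wrist_force: [-0.5, -0.1, -0.0]
finger_gap: 0.0001
grip_force: 0.0
```

servo_tool(increments=[{"grip": 1,"x": -4,"y": 4,"z": 40,"roll": 0},{"grip": 1,"x": 0,"y": 0,"z": 40,"roll": 0},{"grip": 1,"x": 0,"y": 0,"z": 30,"roll": 0},{"grip": 1,"x": 0,"y": 0,"z": 14,"roll": 0},{"grip": 1,"x": 0,"y": 0,"z": 0,"roll": 0}])

```text
clock: 1.77
tcp_pos: [0.5078, -0.3226, 0.0733]
orientation: [-0.003, 1.0, 0.0, -0.003]
wrist_force: [0.0, 0.3, -0.3]
finger_gap: -0.0002
grip_force: 0.0
```

servo_tool(increments=[{"grip": 1,"x": 6,"y": 0,"z": 0,"roll": 0},{"grip": 1,"x": 6,"y": 0,"z": 0,"roll": 0},{"grip": 1,"x": 5,"y": 0,"z": 0,"roll": 0},{"grip": 1,"x": 4,"y": 0,"z": 0,"roll": 0},{"grip": 1,"x": 0,"y": 0,"z": 0,"roll": 0}])

```text
clock: 2.18
tcp_pos: [0.5339, -0.3255, 0.0795]
orientation: [0.001, 1.0, -0.0, 0.001]
wrist_force: [1.1, 0.4, 1.3]
finger_gap: 0.0001
grip_force: 0.0
```

servo_tool(increments=[{"grip": 1,"x": 2,"y": 0,"z": 0,"roll": 0},{"grip": 1,"x": 2,"y": 0,"z": 0,"roll": 0},{"grip": 1,"x": 2,"y": 0,"z": 0,"roll": 0},{"grip": 1,"x": 0,"y": 0,"z": 0,"roll": 0},{"grip": 1,"x": 0,"y": 0,"z": 0,"roll": 0}])

```text
clock: 2.6
tcp_pos: [0.538, -0.3248, 0.0781]
orientation: [0.0, 1.0, -0.001, -0.0]
wrist_force: [-0.1, -0.0, 0.2]
finger_gap: 0.0002
grip_force: 0.0
```

servo_tool(increments=[{"grip": 1,"x": 2,"y": 0,"z": 0,"roll": 0},{"grip": 1,"x": 2,"y": 0,"z": 0,"roll": 0},{"grip": 1,"x": 0,"y": 0,"z": 0,"roll": 0}])

```text
clock: 2.85
tcp_pos: [0.5424, -0.3249, 0.0781]
orientation: [0.0, 1.0, -0.001, 0.0]
wrist_force: [0.6, -0.1, -0.1]
finger_gap: 0.0003
grip_force: 0.0
```

servo_tool(increments=[{"grip": 1,"x": 2,"y": 0,"z": 0,"roll": 0},{"grip": 1,"x": 2,"y": 0,"z": 0,"roll": 0},{"grip": 1,"x": 0,"y": 0,"z": 0,"roll": 0}])

```text
clock: 3.1
tcp_pos: [0.5464, -0.3249, 0.0781]
orientation: [0.0, 1.0, -0.001, 0.0]
wrist_force: [0.6, -0.0, 0.7]
finger_gap: 0.0001
grip_force: 0.0
```

servo_tool(increments=[{"grip": 1,"x": 2,"y": 0,"z": 0,"roll": 0},{"grip": 1,"x": 0,"y": 0,"z": 0,"roll": 0},{"grip": 1,"x": 0,"y": 0,"z": 0,"roll": 0}])

```text
clock: 3.35
tcp_pos: [0.5481, -0.3248, 0.0781]
orientation: [0.0, 1.0, -0.001, 0.0]
wrist_force: [-0.1, -0.5, 0.1]
finger_gap: 0.0002
grip_force: 0.0
```

servo_tool(increments=[{"grip": 1,"x": 2,"y": 0,"z": 0,"roll": 0},{"grip": 1,"x": 0,"y": 0,"z": 0,"roll": 0},{"grip": 1,"x": 0,"y": 0,"z": 0,"roll": 0}])

```text
clock: 3.6
tcp_pos: [0.5501, -0.3249, 0.0781]
orientation: [0.0, 1.0, -0.001, 0.0]
wrist_force: [-0.1, 0.4, -0.2]
finger_gap: 0.0
grip_force: 0.0
```

servo_tool(increments=[{"grip": 1,"x": 2,"y": 0,"z": 0,"roll": 0},{"grip": 1,"x": 0,"y": 0,"z": 0,"roll": 0},{"grip": 1,"x": 0,"y": 0,"z": 0,"roll": 0}])

```text
clock: 3.85
tcp_pos: [0.5521, -0.3249, 0.0781]
orientation: [0.0, 1.0, -0.001, 0.0]
wrist_force: [-0.2, -0.1, 0.3]
finger_gap: -0.0
grip_force: 0.0
```

```bash
python3 - <<'E'
from h import *
s=shot("side","s1"); t=shot("top","t1")
a=cv2.resize(s[80:170,270:370],None,fx=5,fy=5,interpolation=2)[:450,:400]
b=cv2.resize(t[140:230,440:520],None,fx=5,fy=5,interpolation=2)
cv2.imwrite("pics/c2.png",cv2.cvtColor(np.hstack([a,b]),cv2.COLOR_RGB2BGR)); print(env.get_state()["wrist_force"])
E
```

```text
[-1.18463362  0.03937606  0.51633547]
```

View pics/c2.png

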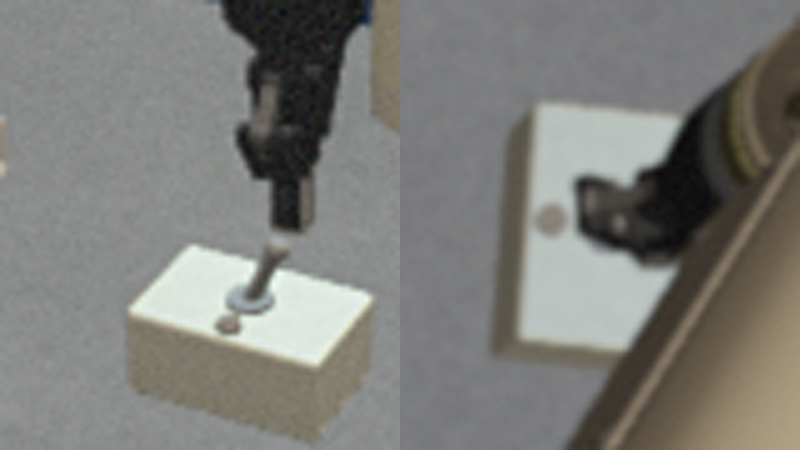

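Side crop: the lever's ball is at about (325,128) in the full frame and the fingertip's lower end at (328,126). I'll check that against the projection.

```bash
python3 - <<'E'
from h import *
p=env.get_state()["tcp_pos"]; print(p,"tcp side",proj("side",p),"top",proj("top",p))
for dx in(-.016,.016):
  b=np.array([.577+dx,-.325-dx*.15,.094]); print("ball",dx,proj("side",b),proj("top",b))
print("pivot",proj("side",(.577,-.325,.055)))
E
```

```text
[ 0.55203253 -0.32484492  0.07811918] tcp side (np.float64(328.2824891043599), np.float64(134.5568767481107)) top (np.float64(486.10292273701367), np.float64(192.82292808456657))
ball -0.016 (np.float64(325.0089736771273), np.float64(129.54618921209232)) (np.float64(487.04648221004186), np.float64(187.57032106777922))
ball 0.016 (np.float64(314.6006470483196), np.float64(126.69590001488633)) (np.float64(488.0470371646673), np.float64(174.2283812475298))
pivot (np.float64(319.7932005350295), np.float64(139.96906965225264))
```

```bash
python3 - <<'E'
from h import *
s=cv2.imread("pics/s1.png")
a=cv2.resize(s[100:150,295:355],None,fx=12,fy=12,interpolation=cv2.INTER_NEAREST)
a=cv2.convertScaleAbs(a,alpha=1.6,beta=10)
cv2.imwrite("pics/c3.png",a)
E
```

```text
(no output)
```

View pics/c3.png

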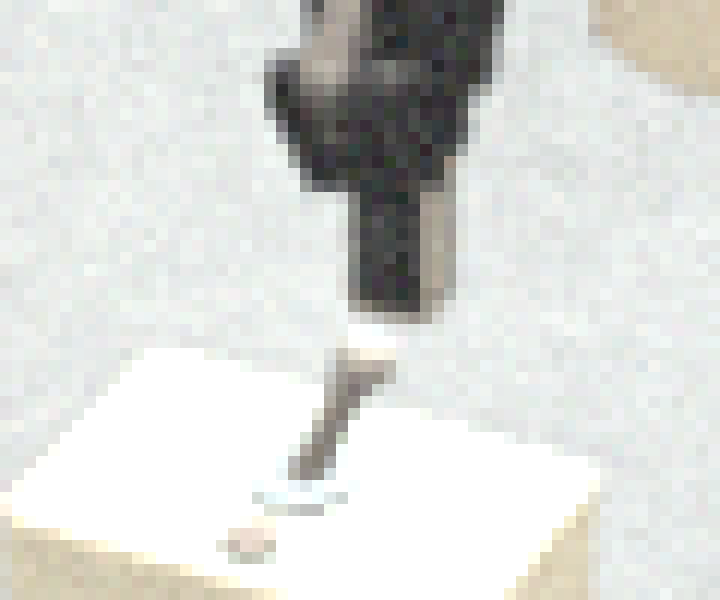

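servo_tool(increments=[{"grip": 1,"x": -15,"y": 0,"z": 0,"roll": 0},{"grip": 1,"x": -15,"y": 0,"z": 0,"roll": 0},{"grip": 1,"x": 0,"y": 0,"z": 0,"roll": 0}])

```text
clock: 4.2
tcp_pos: [0.5197, -0.3243, 0.0779]
orientation: [-0.0, 1.0, -0.001, -0.001]
wrist_force: [-0.1, 0.8, -0.4]
finger_gap: 0.0002
grip_force: 0.0
```

```bash
python3 - <<'E'
from h import *
s=shot("side","s2"); p=env.get_state()["tcp_pos"]; print(p,[proj("side",p+np.array([0,0,d])) for d in(0,.01,.02)])
a=cv2.resize(s[100:150,295:355],None,fx=12,fy=12,interpolation=cv2.INTER_NEAREST)
cv2.imwrite("pics/c4.png",cv2.cvtColor(a,cv2.COLOR_RGB2BGR))
E
```

```text
[ 0.52105037 -0.32467056  0.07817979] [(np.float64(338.90506143814696), np.float64(136.4942148903621)), (np.float64(338.98572351130406), np.float64(133.42401543931913)), (np.float64(339.06708071568625), np.float64(130.3273575621277))]
```

View pics/c4.png

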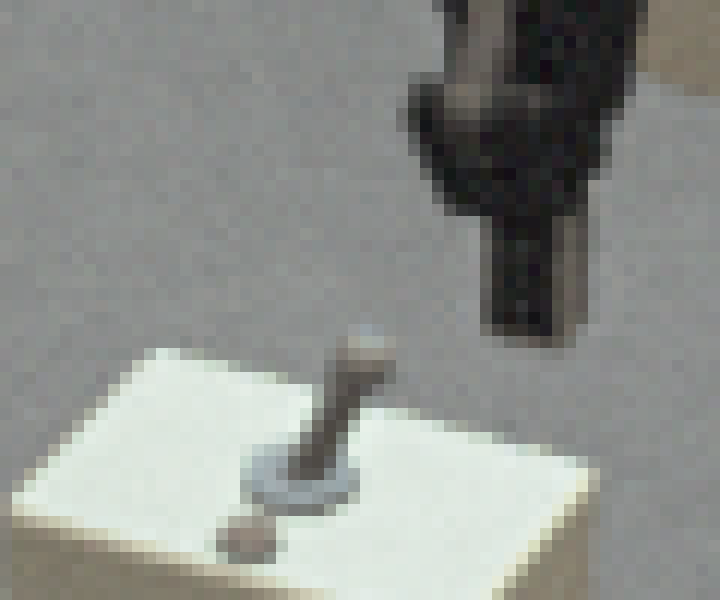

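```bash
python3 - <<'E'
from h import *
for z in(.078,.09,.1,.105): print(onz("side",339.2,129,z))
print(env.get_state())
t=shot("top","t2")
a=cv2.resize(t[140:240,430:530],None,fx=6,fy=6,interpolation=2)
cv2.imwrite("pics/c5.png",cv2.cvtColor(a,cv2.COLOR_RGB2BGR))
for d in (0,.025,.08): print(proj("top",env.get_state()["tcp_pos"]+[0,0,d]))
E
```

```text
[ 0.53124909 -0.36172201  0.078     ]
[ 0.52611574 -0.34357106  0.09      ]
[ 0.52183794 -0.32844527  0.1       ]
[ 0.51969905 -0.32088238  0.105     ]
{'clock': 4.25, 'joint_pos': array([-6.87898282e-01,  4.48500713e-01, -6.39859855e-02,  1.05892887e+00,
       -3.66151397e-05,  2.45592023e+00]), 'qvel': array([ 0.01045786,  0.01432709,  0.03462731, -0.00933779,  0.00840476,
        0.00663147]), 'tau': array([ -0.32052417, -53.84356141,  27.38519847,   0.17942361,
        -0.07524106,  -0.06115918]), 'tcp_pos': array([ 0.52105037, -0.32467056,  0.07817979]), 'orientation': array([-1.82158213e-04,  9.99999333e-01, -1.11292539e-03, -2.51032601e-04]), 'wrist_force': array([0.68075204, 0.64328531, 0.79875361]), 'ft_torque': array([-0.01591616, -0.02384044,  0.00806861]), 'grip_force': 0.0, 'finger_gap': -4.677660027275543e-05}
(np.float64(487.1603255157745), np.float64(205.2222274801226))
(np.float64(490.68357140600176), np.float64(203.03266541614968))
(np.float64(499.00557632723917), np.float64(197.86085883793697))
```

View pics/c5.png

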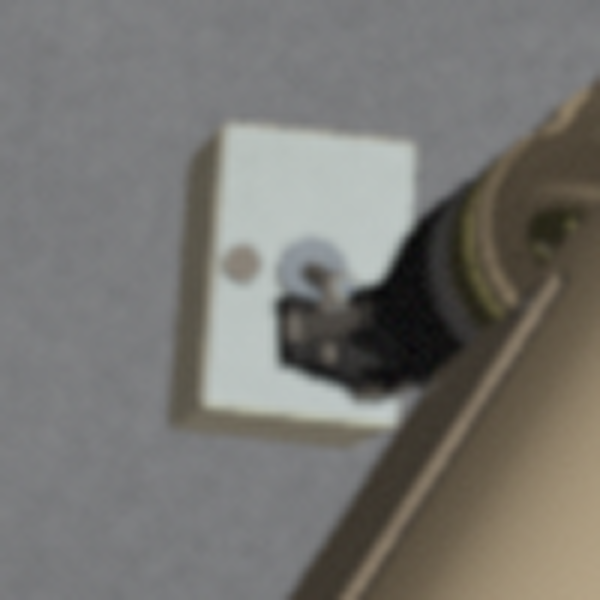

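The crops put the fingertip about 24 mm higher than the reported TCP, and it hasn't touched the ball. I'll go down to a height that is safe either way and push again in small steps.

servo_tool(increments=[{"grip": 1,"x": 0,"y": 0,"z": 8,"roll": 0},{"grip": 1,"x": 0,"y": 0,"z": 8,"roll": 0},{"grip": 1,"x": 8,"y": 0,"z": 0,"roll": 0},{"grip": 1,"x": 8,"y": 0,"z": 0,"roll": 0},{"grip": 1,"x": 0,"y": 0,"z": 0,"roll": 0}])

```text
clock: 4.72
tcp_pos: [0.5401, -0.3249, 0.0617]
orientation: [0.0, 1.0, -0.0, 0.001]
wrist_force: [0.3, -0.7, 0.6]
finger_gap: 0.0001
grip_force: 0.0
```

servo_tool(increments=[{"grip": 1,"x": 2,"y": 0,"z": 0,"roll": 0},{"grip": 1,"x": 2,"y": 0,"z": 0,"roll": 0},{"grip": 1,"x": 0,"y": 0,"z": 0,"roll": 0}])

```text
clock: 4.97
tcp_pos: [0.5421, -0.3248, 0.0622]
orientation: [0.0, 1.0, -0.0, -0.0]
wrist_force: [-2.1, 0.2, -0.1]
finger_gap: 0.0
grip_force: 0.7
```

servo_tool(increments=[{"grip": 1,"x": 2,"y": 0,"z": 0,"roll": 0},{"grip": 1,"x": 2,"y": 0,"z": 0,"roll": 0},{"grip": 1,"x": 0,"y": 0,"z": 0,"roll": 0}])

```text
clock: 5.22
tcp_pos: [0.5464, -0.3249, 0.0624]
orientation: [0.0, 1.0, -0.001, 0.0]
wrist_force: [-2.0, -0.6, 0.9]
finger_gap: 0.0001
grip_force: 0.8
```

servo_tool(increments=[{"grip": 1,"x": 2,"y": 0,"z": 0,"roll": 0},{"grip": 1,"x": 2,"y": 0,"z": 0,"roll": 0},{"grip": 1,"x": 0,"y": 0,"z": 0,"roll": 0}])

```text
clock: 5.47
tcp_pos: [0.5507, -0.3249, 0.0621]
orientation: [0.0, 1.0, -0.001, 0.001]
wrist_force: [-0.6, 0.0, 0.4]
finger_gap: -0.0003
grip_force: 0.3
```

Contact of about −2 N at x = 0.542, where the off lever's ball should be, so the toggle is off. I'll push it across.

servo_tool(increments=[{"grip": 1,"x": 3,"y": 0,"z": 0,"roll": 0},{"grip": 1,"x": 3,"y": 0,"z": 0,"roll": 0},{"grip": 1,"x": 3,"y": 0,"z": 0,"roll": 0},{"grip": 1,"x": 3,"y": 0,"z": 0,"roll": 0},{"grip": 1,"x": 3,"y": 0,"z": 0,"roll": 0}])

```text
clock: 5.88
tcp_pos: [0.5656, -0.3248, 0.062]
orientation: [0.0, 1.0, -0.001, 0.0]
wrist_force: [-0.8, 0.9, -0.0]
finger_gap: 0.0
grip_force: 0.0
```

servo_tool(increments=[{"grip": 1,"x": 2,"y": 0,"z": 0,"roll": 0},{"grip": 1,"x": -15,"y": 0,"z": 0,"roll": 0},{"grip": 1,"x": -25,"y": 0,"z": 0,"roll": 0},{"grip": 0.2,"x": 0,"y": 0,"z": -40,"roll": 0},{"grip": 0.2,"x": 0,"y": 0,"z": -40,"roll": 0}])

```text
clock: 6.3
tcp_pos: [0.521, -0.3205, 0.1372]
orientation: [-0.005, 1.0, -0.001, -0.006]
wrist_force: [2.5, -0.4, 1.5]
finger_gap: 0.0235
grip_force: 0.0
```

```bash
python3 - <<'E'
from h import *
s=shot("side","s3"); t=shot("top","t3");p=env.get_state()["tcp_pos"]; print(p,proj("side",p),proj("top",p))
a=cv2.resize(s[100:200,280:420],None,fx=5.7,fy=5,interpolation=2)
cv2.imwrite("pics/c6.png",cv2.cvtColor(cv2.resize(s[60:180,260:420],None,fx=5,fy=5,interpolation=2),cv2.COLOR_RGB2BGR))
E
```

```text
[ 0.52972456 -0.32707753  0.14888221] (np.float64(336.6666047547261), np.float64(113.23082381294836)) (np.float64(498.1833889610916), np.float64(195.34768705948844))
```

View pics/c6.png

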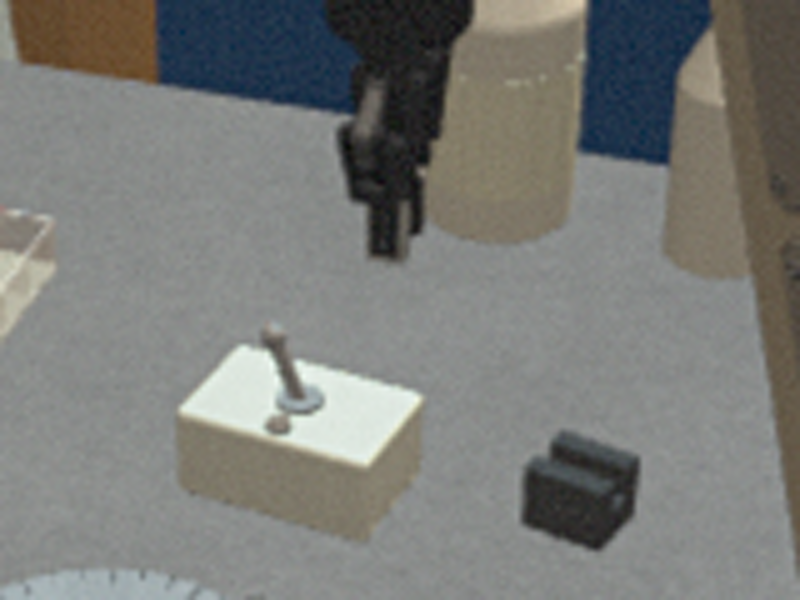

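The toggle now leans away from the robot: its ball is at about (314,127) in the full frame, matching the "on" prediction. On to the hub.

servo_tool(increments=[{"grip": 0.3,"x": 0,"y": 0,"z": -40,"roll": 0},{"grip": 0.3,"x": -6,"y": -35,"z": 0,"roll": 0},{"grip": 0.3,"x": -6,"y": -39,"z": 0,"roll": 0},{"grip": 0.3,"x": -6,"y": -39,"z": 0,"roll": 0},{"grip": 0.3,"x": -6,"y": -39,"z": 0,"roll": 0}])

```text
clock: 6.82
tcp_pos: [0.5034, -0.1718, 0.1826]
orientation: [0.0, 1.0, -0.001, 0.001]
wrist_force: [0.9, -0.1, 0.2]
finger_gap: 0.0596
grip_force: 0.0
```

servo_tool(increments=[{"grip": 0.3,"x": -6,"y": -39,"z": 0,"roll": 0},{"grip": 0.3,"x": -6,"y": -39,"z": 0,"roll": 0},{"grip": 0.3,"x": -6,"y": -39,"z": 0,"roll": 0},{"grip": 0.3,"x": -6,"y": -39,"z": 0,"roll": 0},{"grip": 0.3,"x": -6,"y": -39,"z": 0,"roll": 0}])

```text
clock: 7.23
tcp_pos: [0.4735, 0.024, 0.1826]
orientation: [0.0, 1.0, -0.001, 0.001]
wrist_force: [0.9, -0.3, -0.1]
finger_gap: 0.0593
grip_force: 0.0
```

servo_tool(increments=[{"grip": 0.3,"x": -6,"y": -39,"z": 0,"roll": 0},{"grip": 0.3,"x": -6,"y": -39,"z": 0,"roll": 0},{"grip": 0.3,"x": -6,"y": -39,"z": 0,"roll": 0},{"grip": 0.3,"x": -6,"y": -39,"z": 0,"roll": 0},{"grip": 0.3,"x": -6,"y": -39,"z": 0,"roll": 0}])

```text
clock: 7.65
tcp_pos: [0.443, 0.1442, 0.1855]
orientation: [-0.03, 0.998, 0.05, -0.001]
wrist_force: [0.5, 0.3, -0.1]
finger_gap: 0.0599
grip_force: 0.0
```

servo_tool(increments=[{"grip": 0.3,"x": -6,"y": -39,"z": 0,"roll": 0},{"grip": 0.3,"x": -6,"y": -30,"z": 0,"roll": 0},{"grip": 0.3,"x": 0,"y": 0,"z": 0,"roll": 0},{"grip": 0.3,"x": 0,"y": 0,"z": 0,"roll": 0},{"grip": 0.3,"x": 0,"y": 0,"z": 0,"roll": 0}])

```text
clock: 8.07
tcp_pos: [0.4287, 0.1725, 0.19]
orientation: [-0.045, 0.996, 0.072, -0.003]
wrist_force: [0.2, -0.1, 0.5]
finger_gap: 0.0598
grip_force: 0.0
```

```bash
python3 - <<'E'
from h import *
p=env.get_state()["tcp_pos"];s=shot("side","s4"); t=shot("top","t4"); print(p,env.get_state()["finger_gap"])
for d in(0,.025):
  for y in(-.035,.035): print(proj("side",p+np.array([0,y,d])))
cv2.imwrite("pics/c7.png",cv2.cvtColor(np.hstack([cv2.resize(s[210:370,230:360],(400,500),interpolation=2),cv2.resize(t[200:300,160:240],(400,500),interpolation=2)]),cv2.COLOR_RGB2BGR))
E
```

```text
[0.42873846 0.17252386 0.19002881] 0.059701806418325676
(np.float64(318.712524721105), np.float64(217.03443224714886))
(np.float64(307.6448705965036), np.float64(239.31840545310587))
(np.float64(318.6920872431407), np.float64(207.7107988432703))
(np.float64(307.4539322957399), np.float64(229.92803521571545))
```

View pics/c7.png

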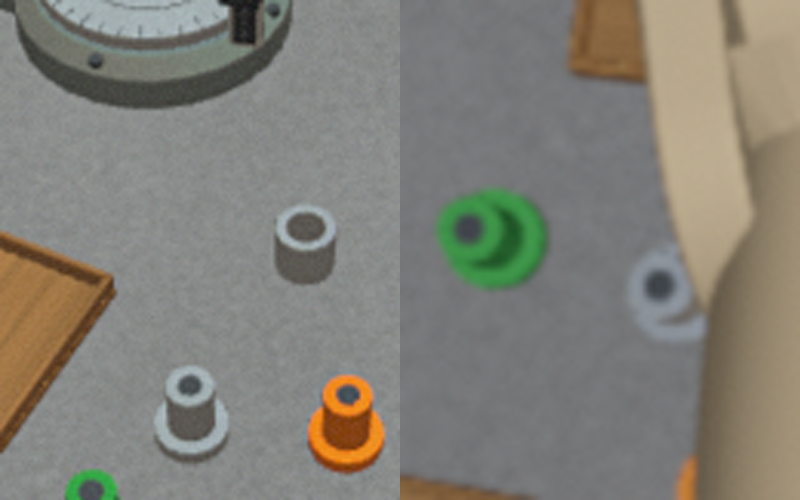

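Joint 6 ran into its limit: the tool stopped at y = 0.17 and tilted. I'll roll back half a turn for the equivalent grasp.

servo_tool(increments=[{"grip": 0.3,"x": 0,"y": 0,"z": 0,"roll": -7},{"grip": 0.3,"x": 0,"y": 0,"z": 0,"roll": -7},{"grip": 0.3,"x": 0,"y": 0,"z": 0,"roll": -7},{"grip": 0.3,"x": 0,"y": 0,"z": 0,"roll": -7},{"grip": 0.3,"x": 0,"y": 0,"z": 0,"roll": -7}])

```text
clock: 8.58
tcp_pos: [0.4287, 0.1722, 0.1898]
orientation: [-0.044, 0.928, 0.371, 0.01]
wrist_force: [-0.3, 0.6, -0.7]
finger_gap: 0.0599
grip_force: 0.0
```

servo_tool(increments=[{"grip": 0.3,"x": 0,"y": 0,"z": 0,"roll": -7},{"grip": 0.3,"x": 0,"y": 0,"z": 0,"roll": -7},{"grip": 0.3,"x": 0,"y": 0,"z": 0,"roll": -7},{"grip": 0.3,"x": 0,"y": 0,"z": 0,"roll": -7},{"grip": 0.3,"x": 0,"y": 0,"z": 0,"roll": -7}])

```text
clock: 9.0
tcp_pos: [0.4287, 0.1722, 0.1898]
orientation: [-0.039, 0.773, 0.632, 0.023]
wrist_force: [-0.9, 0.1, -0.3]
finger_gap: 0.0597
grip_force: 0.0
```

servo_tool(increments=[{"grip": 0.3,"x": 0,"y": 0,"z": 0,"roll": -7},{"grip": 0.3,"x": 0,"y": 0,"z": 0,"roll": -7},{"grip": 0.3,"x": 0,"y": 0,"z": 0,"roll": -7},{"grip": 0.3,"x": 0,"y": 0,"z": 0,"roll": -7},{"grip": 0.3,"x": 0,"y": 0,"z": 0,"roll": -7}])

```text
clock: 9.42
tcp_pos: [0.4287, 0.1722, 0.1898]
orientation: [-0.03, 0.547, 0.836, 0.033]
wrist_force: [-0.5, 0.2, -0.4]
finger_gap: 0.0597
grip_force: 0.0
```

servo_tool(increments=[{"grip": 0.3,"x": 0,"y": 0,"z": 0,"roll": -7},{"grip": 0.3,"x": 0,"y": 0,"z": 0,"roll": -7},{"grip": 0.3,"x": 0,"y": 0,"z": 0,"roll": -7},{"grip": 0.3,"x": 0,"y": 0,"z": 0,"roll": -7},{"grip": 0.3,"x": 0,"y": 0,"z": 0,"roll": -7}])

```text
clock: 9.83
tcp_pos: [0.4287, 0.1721, 0.1898]
orientation: [-0.019, 0.271, 0.962, 0.041]
wrist_force: [-0.3, -0.4, 1.0]
finger_gap: 0.0596
grip_force: 0.0
```

servo_tool(increments=[{"grip": 0.3,"x": 0,"y": 0,"z": 0,"roll": -7},{"grip": 0.3,"x": 0,"y": 0,"z": 0,"roll": -7},{"grip": 0.3,"x": 0,"y": 0,"z": 0,"roll": -7},{"grip": 0.3,"x": 0,"y": 0,"z": 0,"roll": -7},{"grip": 0.3,"x": 0,"y": 0,"z": 0,"roll": 0}])

```text
clock: 10.25
tcp_pos: [0.4286, 0.1722, 0.1898]
orientation: [-0.008, 0.031, 0.998, 0.044]
wrist_force: [-0.3, 0.7, 0.6]
finger_gap: 0.0595
grip_force: 0.0
```

```bash
python3 - <<'E'
from h import *
from scipy.spatial.transform import Rotation as Ro
s=env.get_state(); q=s["orientation"]; print(s["tcp_pos"],Ro.from_quat([*q[1:],q[0]]).as_matrix().round(4),s["joint_pos"])
# hub: from c7 picks (side scale 400/130,500/160; top 5)
sx=lambda u,v:("side",230+u*130/400,210+v*160/500)
tx=lambda u,v:("top",160+(u-400)/5,200+v/5)
print("hub top",tri(sx(189,386),tx(660,287)),onz(*sx(189,386),.05),onz(*tx(660,287),.05))
print("hub flange side",onz(*sx(191,421),.012))
print("bush top",onz(*sx(305,226),.038),onz("top",280,266,.038))
print("green top",onz(*tx(470,230),.05),onz("side",230+91*130/400,210+490*.32,.05))
E
```

```text
[0.42864766 0.17220237 0.1897836 ] [[-0.9979  0.0635 -0.0141]
 [ 0.0621  0.9941  0.0886]
 [ 0.0196  0.0875 -0.996 ]] [ 0.14257845  0.08948356 -0.26815785  1.21447953  0.089817    0.20549095]
hub top (array([0.42162847, 0.33374052, 0.04928272]), np.float64(8.18734436493293e-05)) [0.42137551 0.33424403 0.05      ] [0.42159373 0.33358336 0.05      ]
hub flange side [0.4216714  0.33337425 0.012     ]
bush top [0.39437135 0.17046538 0.038     ] [0.39675819 0.17163451 0.038     ]
green top [0.45211718 0.42541861 0.05      ] [0.45159328 0.42545618 0.05      ]
```

Because the limit was hit, the commanded pose took on a 5° tilt with the tip leaning towards +y. I'll undo it with the mirror case: roll to joint 6's other limit, then push towards −y.

servo_tool(increments=[{"grip": 0.3,"x": 0,"y": 0,"z": 0,"roll": -7.1},{"grip": 0.3,"x": 0,"y": 0,"z": 0,"roll": -7.1},{"grip": 0.3,"x": 0,"y": 0,"z": 0,"roll": -7.1},{"grip": 0.3,"x": 0,"y": 0,"z": 0,"roll": -7.1},{"grip": 0.3,"x": 0,"y": 0,"z": 0,"roll": -7.1}])

```text
clock: 10.67
tcp_pos: [0.4286, 0.1724, 0.1898]
orientation: [0.005, -0.274, 0.961, 0.045]
wrist_force: [-0.4, 0.6, 0.9]
finger_gap: 0.0598
grip_force: 0.0
```

servo_tool(increments=[{"grip": 0.3,"x": 0,"y": 0,"z": 0,"roll": -7.1},{"grip": 0.3,"x": 0,"y": 0,"z": 0,"roll": -7.1},{"grip": 0.3,"x": 0,"y": 0,"z": 0,"roll": -7.1},{"grip": 0.3,"x": 0,"y": 0,"z": 0,"roll": -7.1},{"grip": 0.3,"x": 0,"y": 0,"z": 0,"roll": -7.1}])

```text
clock: 11.08
tcp_pos: [0.4286, 0.1724, 0.1898]
orientation: [0.019, -0.554, 0.831, 0.041]
wrist_force: [0.6, 0.3, -0.1]
finger_gap: 0.0596
grip_force: 0.0
```

servo_tool(increments=[{"grip": 0.3,"x": 0,"y": 0,"z": 0,"roll": -7.1},{"grip": 0.3,"x": 0,"y": 0,"z": 0,"roll": -7.1},{"grip": 0.3,"x": 0,"y": 0,"z": 0,"roll": -7.1},{"grip": 0.3,"x": 0,"y": 0,"z": 0,"roll": -7.1},{"grip": 0.3,"x": 0,"y": 0,"z": 0,"roll": -7.1}])

```text
clock: 11.5
tcp_pos: [0.4286, 0.1724, 0.1898]
orientation: [-0.03, 0.781, -0.623, -0.033]
wrist_force: [-0.2, -0.3, -0.8]
finger_gap: 0.0595
grip_force: 0.0
```

servo_tool(increments=[{"grip": 0.3,"x": 0,"y": 0,"z": 0,"roll": -7.1},{"grip": 0.3,"x": 0,"y": 0,"z": 0,"roll": -7.1},{"grip": 0.3,"x": 0,"y": 0,"z": 0,"roll": -7.1},{"grip": 0.3,"x": 0,"y": 0,"z": 0,"roll": -7.1},{"grip": 0.3,"x": 0,"y": 0,"z": 0,"roll": -7.1}])

```text
clock: 11.92
tcp_pos: [0.4286, 0.1724, 0.1898]
orientation: [-0.039, 0.934, -0.355, -0.022]
wrist_force: [0.5, 0.4, -0.2]
finger_gap: 0.0598
grip_force: 0.0
```

servo_tool(increments=[{"grip": 0.3,"x": 0,"y": 0,"z": 0,"roll": -7.1},{"grip": 0.3,"x": 0,"y": 0,"z": 0,"roll": -7.1},{"grip": 0.3,"x": 0,"y": 0,"z": 0,"roll": -7.1},{"grip": 0.3,"x": 0,"y": 0,"z": 0,"roll": -7.1},{"grip": 0.3,"x": 0,"y": 0,"z": 0,"roll": -7.1}])

```text
clock: 12.33
tcp_pos: [0.4286, 0.1724, 0.1898]
orientation: [-0.044, 0.998, -0.053, -0.009]
wrist_force: [0.2, -0.2, 0.0]
finger_gap: 0.0599
grip_force: 0.0
```

servo_tool(increments=[{"grip": 0.3,"x": 0,"y": 0,"z": 0,"roll": -7.1},{"grip": 0.3,"x": 0,"y": 0,"z": 0,"roll": -4},{"grip": 0.3,"x": 0,"y": 30,"z": 0,"roll": 0},{"grip": 0.3,"x": 0,"y": 30,"z": 0,"roll": 0},{"grip": 0.3,"x": 0,"y": 30,"z": 0,"roll": 0}])

```text
clock: 12.75
tcp_pos: [0.4336, 0.1171, 0.182]
orientation: [-0.03, 0.999, 0.018, -0.004]
wrist_force: [-0.3, -0.0, 0.4]
finger_gap: 0.06
grip_force: 0.0
```

```bash
cat > st.py <<'E'
from h import *
from scipy.spatial.transform import Rotation as Ro
s=env.get_state(); q=s["orientation"]; M=Ro.from_quat([*q[1:],q[0]]).as_matrix(); print(s["tcp_pos"],"z",M[:,2].round(4),"yaw",np.degrees(np.arctan2(M[1,0],M[0,0])).round(2),s["joint_pos"].round(3),s["wrist_force"].round(1),s["finger_gap"])
E
python3 st.py
```

```text
[0.43361207 0.11705657 0.18200204] z [-0.0091  0.0597 -0.9982] yaw 2.05 [ 0.04   0.077 -0.3    1.201  0.06  -3.138] [-0.3 -0.   0.4] 0.06002060055434556
```

servo_tool(increments=[{"grip": 0.3,"x": 0,"y": 30,"z": 0,"roll": 0},{"grip": 0.3,"x": 0,"y": 30,"z": 0,"roll": 0},{"grip": 0.3,"x": 0,"y": 30,"z": 0,"roll": 0},{"grip": 0.3,"x": 0,"y": 30,"z": 0,"roll": 0}])

```text
clock: 13.08
tcp_pos: [0.4353, 0.0633, 0.1772]
orientation: [-0.003, 1.0, -0.022, -0.004]
wrist_force: [0.0, -0.5, -0.4]
finger_gap: 0.0599
grip_force: 0.0
```

```bash
python3 st.py
```

```text
[0.43530535 0.06330413 0.17719087] z [-0.0069  0.006  -1.    ] yaw -2.54 [-0.043  0.068 -0.319  1.19   0.006 -3.14 ] [ 0.  -0.5 -0.4] 0.05989313454966258
```

servo_tool(increments=[{"grip": 0.3,"x": 0,"y": 0,"z": 0,"roll": 7},{"grip": 0.3,"x": 0,"y": 0,"z": 0,"roll": 7},{"grip": 0.3,"x": 0,"y": 0,"z": 0,"roll": 7},{"grip": 0.3,"x": 0,"y": 0,"z": 0,"roll": 7},{"grip": 0.3,"x": 0,"y": 0,"z": 0,"roll": 7}])

```text
clock: 13.5
tcp_pos: [0.4354, 0.0639, 0.1774]
orientation: [-0.002, 0.946, -0.324, -0.004]
wrist_force: [-0.0, -0.3, -0.3]
finger_gap: 0.0598
grip_force: 0.0
```

servo_tool(increments=[{"grip": 0.3,"x": 0,"y": 0,"z": 0,"roll": 7},{"grip": 0.3,"x": 0,"y": 0,"z": 0,"roll": 7},{"grip": 0.3,"x": 0,"y": 0,"z": 0,"roll": 7},{"grip": 0.3,"x": 0,"y": 0,"z": 0,"roll": 7},{"grip": 0.3,"x": 0,"y": 0,"z": 0,"roll": 7}])

```text
clock: 13.92
tcp_pos: [0.4354, 0.0639, 0.1774]
orientation: [-0.001, 0.805, -0.594, -0.005]
wrist_force: [-0.3, -0.4, -0.1]
finger_gap: 0.0599
grip_force: 0.0
```

servo_tool(increments=[{"grip": 0.3,"x": 0,"y": 0,"z": 0,"roll": 7},{"grip": 0.3,"x": 0,"y": 0,"z": 0,"roll": 7},{"grip": 0.3,"x": 0,"y": 0,"z": 0,"roll": 3.5},{"grip": 0.3,"x": -30,"y": 2,"z": 0,"roll": 0},{"grip": 0.3,"x": -30,"y": 2,"z": 0,"roll": 0}])

```text
clock: 14.33
tcp_pos: [0.4317, 0.1236, 0.1779]
orientation: [0.0, -0.706, 0.708, 0.005]
wrist_force: [0.5, -0.7, 0.6]
finger_gap: 0.0596
grip_force: 0.0
```

servo_tool(increments=[{"grip": 0.3,"x": -35,"y": 2,"z": 0,"roll": 0},{"grip": 0.3,"x": -35,"y": 2,"z": 0,"roll": 0},{"grip": 0.3,"x": -35,"y": 2,"z": 0,"roll": 0},{"grip": 0.3,"x": -35,"y": 2,"z": 0,"roll": 0},{"grip": 0.3,"x": -35,"y": 2,"z": 0,"roll": 0}])

```text
clock: 14.75
tcp_pos: [0.421, 0.3007, 0.1793]
orientation: [-0.0, 0.707, -0.707, -0.005]
wrist_force: [1.0, -0.4, 0.9]
finger_gap: 0.0597
grip_force: 0.0
```

servo_tool(increments=[{"grip": 0.3,"x": -35,"y": 0,"z": 0,"roll": 0},{"grip": 0.3,"x": 0,"y": 0,"z": 25,"roll": 0},{"grip": 0.3,"x": 0,"y": 0,"z": 25,"roll": 0},{"grip": 0.3,"x": 0,"y": 0,"z": 0,"roll": 0},{"grip": 0.3,"x": 0,"y": 0,"z": 0,"roll": 0}])

```text
clock: 15.17
tcp_pos: [0.4194, 0.3339, 0.1283]
orientation: [0.002, 0.707, -0.707, -0.005]
wrist_force: [0.3, 0.4, 0.3]
finger_gap: 0.0594
grip_force: 0.0
```

```bash
python3 st.py; python3 - <<'E'
from h import *
s=shot("side","s5"); p=env.get_state()["tcp_pos"]
m=((s.max(2)<75)).astype(np.uint8); m[:,:200]=0; m[:,400:]=0
# dark finger pixels: lowest per column near the tool
u,v=map(int,proj("side",p)); print(u,v,[proj("side",p+np.array(d)) for d in((-.03,0,0),(.03,0,0),(-.03,0,.025),(.03,0,.025))])
for c in range(u-30,u+31,3):
    r=np.nonzero(m[v-60:v+25,c])[0]; print(c,r.max()+v-60 if len(r) else None,end="; ")
cv2.imwrite("pics/c8.png",cv2.cvtColor(cv2.resize(s[v-70:v+70,u-70:u+70],(560,560),interpolation=2),cv2.COLOR_RGB2BGR))
E
```

```text
[0.41944481 0.33388658 0.12832443] z [-0.0099  0.0051 -0.9999] yaw -89.94 [ 0.517  0.276 -0.188  1.112  0.009 -1.055] [0.3 0.4 0.3] 0.05944488675812083
290 307 [(np.float64(305.4523074269565), np.float64(311.3807014307086)), (np.float64(275.47030780034424), np.float64(303.7871650292474)), (np.float64(305.2159996933962), np.float64(302.6603203221024)), (np.float64(274.75925131919644), np.float64(295.0523326187006))]
260 275; 263 276; 266 286; 269 279; 272 294; 275 290; 278 271; 281 272; 284 272; 287 273; 290 274; 293 275; 296 279; 299 282; 302 285; 305 289; 308 300; 311 298; 314 289; 317 290; 320 287;
```

servo_tool(increments=[{"grip": 0.3,"x": 0,"y": -2,"z": 30,"roll": 0},{"grip": 0.3,"x": 0,"y": 0,"z": 30,"roll": 0},{"grip": 0.3,"x": 0,"y": 0,"z": 30,"roll": 0},{"grip": 0.3,"x": 0,"y": 0,"z": 18,"roll": 0},{"grip": 0.3,"x": 0,"y": 0,"z": 0,"roll": 0}])

```text
clock: 15.63
tcp_pos: [0.4205, 0.334, 0.0194]
orientation: [0.002, 0.707, -0.707, -0.005]
wrist_force: [-1.8, -1.5, -0.5]
finger_gap: 0.0601
grip_force: 0.0
```

servo_tool(increments=[{"grip": 0.3,"x": 0,"y": 0,"z": 5,"roll": 0},{"grip": 0.3,"x": 0,"y": 0,"z": 5,"roll": 0},{"grip": 0.3,"x": 0,"y": 0,"z": 0,"roll": 0}])

```text
clock: 15.88
tcp_pos: [0.423, 0.3361, 0.0125]
orientation: [-0.001, 0.707, -0.707, -0.005]
wrist_force: [0.1, 0.0, -1.3]
finger_gap: 0.0596
grip_force: 0.0
```

```bash
python3 st.py; python3 - <<'E'
from h import *
s=shot("side","s6"); p=env.get_state()["tcp_pos"]
u,v=map(int,proj("side",p))
for z in (.005,.015,.025,.035): print(z,proj("side",(p[0]-.037,p[1]+.011,z)),proj("side",(p[0]+.037,p[1]+.011,z)))
m=((s.max(2)<75)).astype(np.uint8)
for c in range(u-30,u+31,3):
    r=np.nonzero(m[v-90:v+15,c])[0]; print(c,r.max()+v-90 if len(r) else None,end="; ")
cv2.imwrite("pics/c9.png",cv2.cvtColor(cv2.resize(s[v-80:v+60,u-70:u+70],(560,560),interpolation=2),cv2.COLOR_RGB2BGR))
E
```

```text
[0.42301367 0.33613261 0.01253703] z [-0.0047  0.0085 -1.    ] yaw -89.94 [ 0.517  0.38  -0.353  0.839  0.01  -1.055] [ 0.1  0.  -1.3] 0.0596100641451023
0.005 (np.float64(306.6787584149497), np.float64(356.7205781040377)) (np.float64(272.1631616388677), np.float64(347.35585168721184))
0.015 (np.float64(306.5986149856574), np.float64(353.76355440024474)) (np.float64(271.8809648396011), np.float64(344.3848548942732))
0.025 (np.float64(306.5175090012217), np.float64(350.7710156405024)) (np.float64(271.59542618736936), np.float64(341.3786747311906))
0.035 (np.float64(306.43542301585967), np.float64(347.74231813394175)) (np.float64(271.30648596585564), np.float64(338.3366824984682))
261 317; 264 317; 267 321; 270 321; 273 333; 276 329; 279 313; 282 314; 285 315; 288 315; 291 317; 294 319; 297 323; 300 324; 303 329; 306 339; 309 338; 312 330; 315 331; 318 328; 321 320;
```

View pics/c9.png

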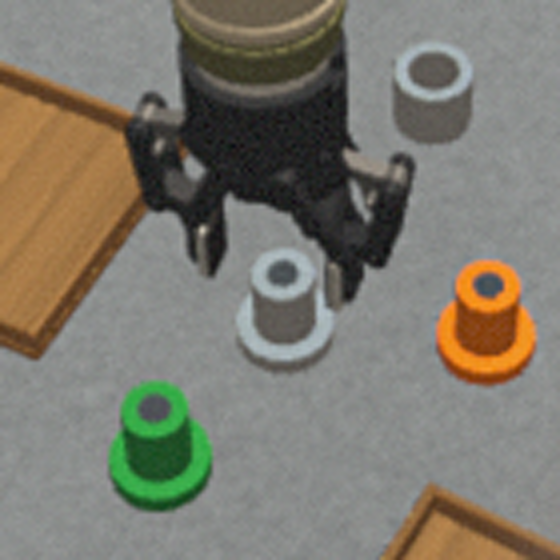

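The picture shows the finger tips straddling the neck, with their midpoint about 41 mm up, so the ≈25–28 mm offset holds. They need to come down about 21 mm more.

servo_tool(increments=[{"grip": 0.3,"x": 0,"y": 0,"z": 6,"roll": 0},{"grip": 0.3,"x": 0,"y": 0,"z": 5,"roll": 0},{"grip": 0.3,"x": 0,"y": 0,"z": 3,"roll": 0},{"grip": 0.3,"x": 0,"y": 0,"z": 0,"roll": 0}])

```text
clock: 16.27
tcp_pos: [0.421, 0.3355, -0.0034]
orientation: [0.0, 0.708, -0.707, -0.005]
wrist_force: [-0.5, 0.1, 0.1]
finger_gap: 0.0594
grip_force: 0.0
```

servo_tool(increments=[{"grip": 0.3,"x": 0,"y": 0,"z": 3,"roll": 0},{"grip": 0.3,"x": 0,"y": 0,"z": 2,"roll": 0},{"grip": 0.3,"x": 0,"y": 0,"z": 2,"roll": 0},{"grip": 0.3,"x": 0,"y": 0,"z": 0,"roll": 0}])

```text
clock: 16.6
tcp_pos: [0.4213, 0.3357, -0.0101]
orientation: [0.0, 0.708, -0.707, -0.005]
wrist_force: [-0.3, 0.1, 0.6]
finger_gap: 0.0598
grip_force: 0.0
```

servo_tool(increments=[{"grip": 0.5,"x": 0,"y": 0,"z": 0,"roll": 0},{"grip": 0.7,"x": 0,"y": 0,"z": 0,"roll": 0},{"grip": 1,"x": 0,"y": 0,"z": 0,"roll": 0},{"grip": 1,"x": 0,"y": 0,"z": 0,"roll": 0},{"grip": 1,"x": 0,"y": 0,"z": 0,"roll": 0}], grip_force=40)

```text
clock: 17.02
tcp_pos: [0.4215, 0.336, -0.0094]
orientation: [-0.0, 0.708, -0.706, -0.005]
wrist_force: [-1.0, -0.9, 3.2]
finger_gap: 0.0304
grip_force: 39.6
```

servo_tool(increments=[{"grip": 1,"x": 0,"y": 0,"z": -10,"roll": 0},{"grip": 1,"x": 0,"y": 0,"z": -30,"roll": 0},{"grip": 1,"x": 0,"y": 0,"z": -40,"roll": 0},{"grip": 1,"x": 0,"y": 0,"z": -40,"roll": 0},{"grip": 1,"x": 0,"y": 0,"z": 0,"roll": 0}])

```text
clock: 17.43
tcp_pos: [0.4268, 0.3374, 0.1186]
orientation: [-0.006, 0.708, -0.706, -0.003]
wrist_force: [1.0, 1.5, -1.6]
finger_gap: 0.0301
grip_force: 40.6
```

```bash
python3 st.py
```

```text
[0.42684802 0.33743418 0.11862126] z [ 0.0042  0.0134 -0.9999] yaw -89.9 [ 0.516  0.283 -0.204  1.073  0.01  -1.057] [ 1.   1.5 -1.6] 0.030099306597726604
```

servo_tool(increments=[{"grip": 1,"x": 20,"y": -9,"z": 0,"roll": 0},{"grip": 1,"x": 35,"y": -16,"z": 0,"roll": 0},{"grip": 1,"x": 35,"y": -16,"z": 0,"roll": 0},{"grip": 1,"x": 35,"y": -16,"z": 0,"roll": 0},{"grip": 1,"x": 35,"y": -16,"z": 0,"roll": 0}])

```text
clock: 17.85
tcp_pos: [0.4957, 0.1736, 0.1085]
orientation: [-0.0, 0.708, -0.706, -0.005]
wrist_force: [0.9, -0.4, -3.5]
finger_gap: 0.0303
grip_force: 40.5
```

servo_tool(increments=[{"grip": 1,"x": 35,"y": -16,"z": 0,"roll": 0},{"grip": 1,"x": 35,"y": -16,"z": 0,"roll": 0},{"grip": 1,"x": 35,"y": -16,"z": 0,"roll": 0},{"grip": 1,"x": 35,"y": -16,"z": 0,"roll": 0},{"grip": 1,"x": 35,"y": -16,"z": 0,"roll": 0}])

```text
clock: 18.27
tcp_pos: [0.5761, -0.0017, 0.1065]
orientation: [0.0, 0.708, -0.707, -0.005]
wrist_force: [-0.1, 1.2, -3.6]
finger_gap: 0.0301
grip_force: 40.5
```

servo_tool(increments=[{"grip": 1,"x": 30,"y": -13,"z": 0,"roll": 0},{"grip": 1,"x": 15,"y": -6,"z": 0,"roll": 0},{"grip": 1,"x": 0,"y": 0,"z": 0,"roll": 0},{"grip": 1,"x": 0,"y": 0,"z": 0,"roll": 0},{"grip": 1,"x": 0,"y": 0,"z": 0,"roll": 0}])

```text
clock: 18.68
tcp_pos: [0.5941, -0.0439, 0.1059]
orientation: [0.0, 0.708, -0.706, -0.006]
wrist_force: [-0.9, 0.6, -2.9]
finger_gap: 0.0303
grip_force: 40.5
```

```bash
python3 st.py
```

```text
[ 0.59411353 -0.04392991  0.10591929] z [-0.0085  0.0081 -0.9999] yaw -89.89 [-0.212  0.404 -0.061  1.115  0.006 -1.785] [-0.9  0.6 -2.9] 0.03034343892218105
```

servo_tool(increments=[{"grip": 1,"x": 3,"y": 0,"z": 22,"roll": 0},{"grip": 1,"x": 0,"y": 0,"z": 20,"roll": 0},{"grip": 1,"x": 0,"y": 0,"z": 9,"roll": 0},{"grip": 1,"x": 0,"y": 0,"z": 2,"roll": 0},{"grip": 1,"x": 0,"y": 0,"z": 0,"roll": 0}])

```text
clock: 19.1
tcp_pos: [0.5937, -0.0461, 0.0529]
orientation: [0.0, 0.708, -0.706, -0.006]
wrist_force: [-0.5, 0.2, -3.5]
finger_gap: 0.0304
grip_force: 40.5
```

servo_tool(increments=[{"grip": 1,"x": 0,"y": 0,"z": 1,"roll": 0},{"grip": 1,"x": 0,"y": 0,"z": 1,"roll": 0},{"grip": 1,"x": 0,"y": 0,"z": 0,"roll": 0}])

```text
clock: 19.35
tcp_pos: [0.5954, -0.0473, 0.0523]
orientation: [-0.001, 0.708, -0.706, -0.004]
wrist_force: [-0.1, -0.1, -2.9]
finger_gap: 0.0301
grip_force: 40.5
```

```bash
python3 st.py
```

```text
[ 0.59540967 -0.0472507   0.05234272] z [-0.0051  0.007  -1.    ] yaw -89.89 [-0.217  0.443 -0.141  0.993  0.006 -1.789] [-0.1 -0.1 -2.9] 0.030092542828719676
```

servo_tool(increments=[{"grip": 1,"x": 0,"y": 0,"z": 1,"roll": 0},{"grip": 1,"x": 0,"y": 0,"z": 1,"roll": 0},{"grip": 1,"x": 0,"y": 0,"z": 0,"roll": 0}])

```text
clock: 19.6
tcp_pos: [0.5947, -0.0473, 0.0495]
orientation: [-0.0, 0.708, -0.707, -0.005]
wrist_force: [0.5, 0.5, -2.9]
finger_gap: 0.03
grip_force: 40.5
```

servo_tool(increments=[{"grip": 1,"x": 0,"y": 0,"z": 1,"roll": 0},{"grip": 1,"x": 0,"y": 0,"z": 0,"roll": 0},{"grip": 1,"x": 0,"y": 0,"z": 0,"roll": 0}])

```text
clock: 19.85
tcp_pos: [0.5948, -0.0474, 0.0487]
orientation: [-0.0, 0.708, -0.707, -0.005]
wrist_force: [-0.8, -0.6, 0.3]
finger_gap: 0.0303
grip_force: 40.5
```

```bash
python3 st.py
```

```text
[ 0.59479299 -0.04737657  0.04868913] z [-0.0064  0.0071 -1.    ] yaw -89.91 [-0.217  0.446 -0.145  0.987  0.006 -1.789] [-0.8 -0.6  0.3] 0.030336196291243293
```

Contact at the expected height. Release, lift and check.

servo_tool(increments=[{"grip": 0.5,"x": 0,"y": 0,"z": 0,"roll": 0},{"grip": 0.4,"x": 0,"y": 0,"z": 0,"roll": 0},{"grip": 0.4,"x": 0,"y": 0,"z": 0,"roll": 0},{"grip": 0.4,"x": 0,"y": 0,"z": -10,"roll": 0},{"grip": 0.4,"x": 0,"y": 0,"z": -30,"roll": 0}])

```text
clock: 20.27
tcp_pos: [0.5916, -0.0468, 0.0851]
orientation: [0.002, 0.708, -0.707, -0.008]
wrist_force: [-0.9, 0.4, -0.3]
finger_gap: 0.0515
grip_force: 0.0
```

servo_tool(increments=[{"grip": 0.4,"x": 0,"y": 0,"z": -35,"roll": 0},{"grip": 0.4,"x": 0,"y": 25,"z": 0,"roll": 0},{"grip": 0.4,"x": 0,"y": 25,"z": 0,"roll": 0},{"grip": 0.4,"x": 20,"y": 26,"z": 0,"roll": 0},{"grip": 0.4,"x": 0,"y": 0,"z": 0,"roll": 0}])

```text
clock: 20.68
tcp_pos: [0.515, -0.0689, 0.1247]
orientation: [0.001, 0.707, -0.707, -0.006]
wrist_force: [0.1, 0.5, 0.1]
finger_gap: 0.0511
grip_force: 0.0
```

```bash
python3 st.py; python3 - <<'E'
from h import *
s=shot("side","s7").astype(int); t=shot("top","t7")
for p in ((.5945,-.0493,.108),(.5945,-.0493,.07),(.518,-.0695,.108)): print(proj("side",p))
# dark dimple on hub top & neck
u,v=map(int,proj("side",(.5945,-.0493,.108)))
print(s[v-12:v+22:2,u-16:u+17:2].sum(2)//3)
m=(s.max(2)<55).astype(np.uint8)
n,l,st,ce=cv2.connectedComponentsWithStats(m)
for i in range(1,n):
    if st[i,4]>8 and 200<ce[i][0]<360 and 130<ce[i][1]<260: print(st[i],ce[i])
E
```

```text
[ 0.51498314 -0.06892232  0.12465495] z [-0.0096  0.0065 -0.9999] yaw -89.98 [-0.29   0.253 -0.229  1.1    0.004 -1.861] [0.1 0.5 0.1] 0.05110599148734568
(np.float64(277.9426638632234), np.float64(180.5742633977734))
(np.float64(278.70872035452714), np.float64(192.77526296641926))
(np.float64(310.3408391868388), np.float64(181.71535115520078))
[[141 141 141 145 146 141 141 139 137 135 140 150 147 137 145 141 142]
 [144 142 142 136 142 141 142 145 143 143 140 140 141 141 139 139 141]
 [137 140 142 144 143 140 138 146 141 142 140 139 144 139 143 142 141]
 [134 137 141 142 142 151 167 166 167 169 171 168 168 169 155 148 143]
 [142 154 166 179 179 178 175 176 177 176 171 172 169 177 177 178 158]
 [179 181 145 182 180 179 177 151 132 133 181 180 173 179 175 176 172]
 [175 180 178 179 180 176 179  93  80  74 167 179 166 176 174 175 177]
 [178 178 179 179 151 115 173 169 140 158 179 130 157 173 133 154 173]
 [180 175 144 171 181 139  96 134 135 125 108  88 174 178 172 168 159]
 [143 168 175 180 179 138  85  89  88  86  92  91 169 176 174 175 175]
 [173 182 176 181 178 156  85  92  91  89  93  92 146 138 168 176 172]
 [175 177 178 156 163 177  88  87  88  91  88  90 170 181 159 150 179]
 [176 180 160 161 175 176  83  92  92  90  90  87 171 176 168 163 165]
 [176 177 139 181 170 177  95  91  88  90  81 109 181 165 171 177 139]
 [178 181 171 180 110 176 178 155 129 129 164 179 172  99 173 178 151]
 [182 184 176 182 136  92 127 160 164 168 143 118  84 120 176 176 140]
 [178 180 150 178 177 114  84  80  87  90  83  86 124 175 178 177 169]]
[ 281  102   58   65 1547] [309.65675501 130.84550743]
[211 155  26  28 395] [223.24556962 168.36962025]
[308 181   7  17 105] [310.83809524 188.72380952]
```

The hub's top sits within 2 mm of the stage centre and the handle hasn't moved. I'll grip the handle.

servo_tool(increments=[{"grip": 0.4,"x": 0,"y": -2,"z": 30,"roll": 0},{"grip": 0.4,"x": 0,"y": 0,"z": 30,"roll": 0},{"grip": 0.4,"x": 0,"y": 0,"z": 16,"roll": 0},{"grip": 0.4,"x": 0,"y": 0,"z": 0,"roll": 0}])

```text
clock: 21.12
tcp_pos: [0.519, -0.0664, 0.0445]
orientation: [0.001, 0.708, -0.706, -0.008]
wrist_force: [-0.9, -0.1, 0.8]
finger_gap: 0.0511
grip_force: 0.0
```

servo_tool(increments=[{"grip": 0.6,"x": 0,"y": 0,"z": 0,"roll": 0},{"grip": 0.8,"x": 0,"y": 0,"z": 0,"roll": 0},{"grip": 1,"x": 0,"y": 0,"z": 0,"roll": 0},{"grip": 1,"x": 0,"y": 0,"z": 0,"roll": 0},{"grip": 1,"x": 0,"y": 0,"z": 0,"roll": 0}], grip_force=30)

```text
clock: 21.53
tcp_pos: [0.519, -0.0681, 0.049]
orientation: [0.002, 0.707, -0.707, -0.005]
wrist_force: [-6.4, -2.5, 2.1]
finger_gap: 0.0192
grip_force: 29.0
```

```bash
python3 st.py; python3 - <<'E'
from h import *
c=np.array([.5945,-.0490]); p=env.get_state()["tcp_pos"][:2]
r=p-c; a0=np.arctan2(r[1],r[0]); print("r",np.hypot(*r),"ang",np.degrees(a0))
h=np.array([.518,-.0695])-c; print(np.hypot(*h),np.degrees(np.arctan2(h[1],h[0])))
# rows: 10 deg each; tool x=-world y, tool y=-world x
R=.080; a=a0+np.radians(10)*np.arange(0,41)
P=R*np.c_[np.cos(a),np.sin(a)]; d=np.diff(P,axis=0)*1000
print(np.c_[-d[:,1],-d[:,0]].round(1).tolist())
E
```

```text
[ 0.51897252 -0.06808944  0.04902485] z [-0.0099  0.0052 -0.9999] yaw -89.95 [-0.285  0.322 -0.335  0.925  0.002 -1.857] [-6.4 -2.5  2.1] 0.01921422675931461
r 0.07790255003472463 ang -165.81564842662863
0.07919911615668448 -164.99868153952852
[[13.2, -4.6], [12.2, -6.8], [10.8, -8.8], [9.1, -10.6], [7.1, -12.0], [5.0, -13.0], [2.6, -13.7], [0.2, -13.9], [-2.2, -13.8], [-4.6, -13.2], [-6.8, -12.2], [-8.8, -10.8], [-10.6, -9.1], [-12.0, -7.1], [-13.0, -5.0], [-13.7, -2.6], [-13.9, -0.2], [-13.8, 2.2], [-13.2, 4.6], [-12.2, 6.8], [-10.8, 8.8], [-9.1, 10.6], [-7.1, 12.0], [-5.0, 13.0], [-2.6, 13.7], [-0.2, 13.9], [2.2, 13.8], [4.6, 13.2], [6.8, 12.2], [8.8, 10.8], [10.6, 9.1], [12.0, 7.1], [13.0, 5.0], [13.7, 2.6], [13.9, 0.2], [13.8, -2.2], [13.2, -4.6], [12.2, -6.8], [10.8, -8.8], [9.1, -10.6]]
```

servo_tool(increments=[{"grip": 1,"x": 13.2,"y": -3.6,"z": 0,"roll": 0},{"grip": 1,"x": 12.2,"y": -6.8,"z": 0,"roll": 0},{"grip": 1,"x": 10.8,"y": -8.8,"z": 0,"roll": 0},{"grip": 1,"x": 9.1,"y": -10.6,"z": 0,"roll": 0},{"grip": 1,"x": 0,"y": 0,"z": 0,"roll": 0}])

```text
clock: 21.95
tcp_pos: [0.5578, -0.1107, 0.0491]
orientation: [-0.007, 0.708, -0.706, -0.003]
wrist_force: [9.0, 15.9, 0.7]
finger_gap: 0.0194
grip_force: 31.1
```

```bash
python3 st.py; python3 - <<'E'
from h import *
r=env.get_state()["tcp_pos"][:2]-np.array([.5945,-.049]); print(np.hypot(*r),np.degrees(np.arctan2(r[1],r[0])))
E
```

```text
[ 0.55784123 -0.11065716  0.04911305] z [ 0.0049  0.0145 -0.9999] yaw -89.78 [-0.346  0.391 -0.232  0.948  0.015 -1.921] [ 9.  15.9  0.7] 0.019354505286778702
0.0717319408962484 -120.73394546157769
```

servo_tool(increments=[{"grip": 1,"x": 0,"y": 0,"z": 0,"roll": 0},{"grip": 1,"x": 0,"y": 0,"z": 0,"roll": 0}])

```text
clock: 22.12
tcp_pos: [0.5558, -0.1096, 0.0492]
orientation: [-0.006, 0.709, -0.705, -0.004]
wrist_force: [8.5, 14.8, -1.3]
finger_gap: 0.0189
grip_force: 30.9
```

```bash
python3 st.py; python3 - <<'E'
from h import *
r=env.get_state()["tcp_pos"][:2]-np.array([.5945,-.049]); print(np.hypot(*r),np.degrees(np.arctan2(r[1],r[0])))
s=shot("side","s8");t=shot("top","t8")
print(s.shape)
# hub dimple (side)
u,v=278,180
g=s.max(2); w=g[v-6:v+5,u-8:u+9]; yy,xx=np.nonzero(w<110); print("dimple",xx.mean()+u-8,yy.mean()+v-6, len(xx))
E
```

```text
[ 0.55578774 -0.10963646  0.0491742 ] z [ 0.0023  0.0139 -0.9999] yaw -89.73 [-0.345  0.389 -0.235  0.95   0.014 -1.92 ] [ 8.5 14.8 -1.3] 0.018856164653408128
0.07194038295231328 -122.55546694248649
(480, 640, 3)
dimple 277.94736842105266 181.05263157894737 19
```

servo_tool(increments=[{"grip": 1,"x": -3,"y": -2,"z": 0,"roll": 0},{"grip": 1,"x": -3,"y": -2,"z": 0,"roll": 0},{"grip": 1,"x": 0,"y": 0,"z": 0,"roll": 0},{"grip": 1,"x": 0,"y": 0,"z": 0,"roll": 0}])

```text
clock: 22.55
tcp_pos: [0.5557, -0.1093, 0.0489]
orientation: [0.001, 0.707, -0.707, -0.003]
wrist_force: [-3.4, -4.7, 3.6]
finger_gap: 0.0188
grip_force: 29.7
```

```bash
python3 st.py; python3 - <<'E'
from h import *
t0=cv2.imread("pics/top0.png").astype(int); 
import time
s=cv2.imread("pics/s8.png"); s0=cv2.imread("pics/s7.png")
# black handle in side view near expected place
for p in ((.556,-.11,.07),(.556,-.11,.108),(.5545,-.118,.07),(.5545,-.118,.108)): print(p,proj("side",p))
g=s.max(2)
print(g[170:226:2,284:316:2])
E
```

```text
[ 0.55567793 -0.10931492  0.04894202] z [-0.0054  0.0024 -1.    ] yaw -89.99 [-0.336  0.392 -0.23   0.954  0.    -1.907] [-3.4 -4.7  3.6] 0.01876272589584858
(0.556, -0.11, 0.07) (np.float64(301.4624310530898), np.float64(181.4748849769011))
(0.556, -0.11, 0.108) (np.float64(301.1255891177661), np.float64(169.3576802069433))
(0.5545, -0.118, 0.07) (np.float64(303.05824990089684), np.float64(179.75868978661987))
(0.5545, -0.118, 0.108) (np.float64(302.75136385180184), np.float64(167.65469997031863))
[[145 143 142 148  49 103  39  29  29  27 123  75  29  72 150 137]
 [145 142 141 145  56 103  44  31  23  26  95  70  29  64 147 147]
 [151 171 171 146  63  96  39  35  33  20  95  80  34  69 149 146]
 [183 179 181 169 126  94  50  31  21  21 104  79  27 108 144 149]
 [183 183 182 178 185 118  41 132  27  10 100  78  44 144 150 141]
 [180 182 178 180 184 177 171 156  18  23  99 108 139 148 148 142]
 [149 169 155 139 179 181 186 184  91  18  56 179 180 151 142 149]
 [152 181 184 184 173 158 155 185 171 133 170 185 159 177 149 146]
 [143 185 175 179 182 181 173 140 179 181 183 185 182 185 17
[... 580 characters left out ...]
 183 185 188 185 188 190 183]
 [176 185 186 189 189 188 183 144 184 193 187 187 186 147 162 138]
 [182 186 188 184 188 158 169 181 183 181 186 185 189 185 148 100]
 [181 179 184 138 164 187 190 189 192 185 186 180 158 174 103 137]
 [140 169 175 186 183 184 186 184 188 159 186 188 151  99 104 150]
 [188 186 182 186 183 180 189 188 185 196 171 126  96 106 149 143]
 [186 186 186 184 180 185 183 156 181 131 100  91 103 145 139 136]
 [185 159 188 188 151 193 164 132  97  88  94 132 142 137 136 135]
 [187 147 191 165 130 106  95  90  97 130 146 140 136 140 137 137]
 [109 105  93  91  98  94 101 127 136 137 132 137 137 138 139 144]
 [ 94  93  96 109 128 134 144 143 132 134 137 138 138 136 141  97]]
```

servo_tool(increments=[{"grip": 0.5,"x": 0,"y": 0,"z": 0,"roll": 0},{"grip": 0.5,"x": 0,"y": 0,"z": 0,"roll": 0},{"grip": 0.5,"x": 0,"y": 0,"z": -35,"roll": 0},{"grip": 0.5,"x": 0,"y": 0,"z": -35,"roll": 0},{"grip": 0.5,"x": 0,"y": 0,"z": 0,"roll": 0}])

```text
clock: 22.97
tcp_pos: [0.5594, -0.1087, 0.1242]
orientation: [-0.003, 0.708, -0.707, -0.0]
wrist_force: [1.6, -0.3, 0.4]
finger_gap: 0.0423
grip_force: 0.0
```

```bash
python3 st.py; python3 - <<'E'
from h import *
s=shot("side","s9")
m=(s.max(2)<60).astype(np.uint8); n,l,st,ce=cv2.connectedComponentsWithStats(m)
for i in range(1,n):
    if st[i,4]>30 and 250<ce[i][0]<350 and 90<ce[i][1]<220:
        print(st[i],ce[i]); 
for y in(-.110,-.115,-.12,-.125): print(y,proj("side",(.556,y+.0105,.064)),proj("side",(.556,y,.108)))
g=s.max(2); print(g[150:192:2,288:318:2])
E
```

```text
[ 0.55942212 -0.10865569  0.12416588] z [ 0.0035  0.0038 -1.    ] yaw -89.91 [-0.335  0.335 -0.117  1.117  0.005 -1.908] [ 1.6 -0.3  0.4] 0.04234188792951074
[ 270   82   56   73 1696] [297.53714623 117.13620283]
[299 166   7  18 103] [302.16504854 174.05825243]
-0.11 (np.float64(300.14111329228683), np.float64(185.77159287419414)) (np.float64(301.1255891177661), np.float64(169.3576802069433))
-0.115 (np.float64(300.7968336619084), np.float64(184.61491549283636)) (np.float64(301.78928005920255), np.float64(168.22246381750267))
-0.12 (np.float64(301.4494369424363), np.float64(183.463736593175)) (np.float64(302.44976632846374), np.float64(167.09272888961146))
-0.125 (np.float64(302.09894530766366), np.float64(182.31801706109056)) (np.float64(303.1070710805794), np.float64(165.96843581753205))
[[ 77  31 136 148 128 133 132 133 130  82 107  40  32 125 126]
 [ 70  80 151 142 125 126 130 128 131  74 109  34  68 128 129]
 [135 146 141 146 130 127 126 126 131  74 105  38 121 131 127]
 [144 145 142 147 129 124 127 128 132  80 102 124 131 129 123]
 [145 145 144 145 143 113 128 125 127 129 130 
[... 325 characters left out ...]
7 145]
 [141 144 140 143 145  93  27  17  23 110 149 147 147 145 147]
 [143 138 148 143 146  97  24  19  18 112 145 148 145 148 146]
 [171 144 150 138 143 118  24  23  18 120 145 150 144 147 152]
 [181 148 182 181 142 135  20  32  19  97 146 136 148 153 148]
 [177 181 185 184 185 157  22  26  21  86 151 145 145 141 148]
 [180 180 186 181 184 177  23  11  21 101 153 147 142 147 139]
 [152 139 176 175 181 186  99  20  63 189 182 154 141 149 148]
 [181 176 173 161 158 183 176 137 169 185 165 171 152 148 142]
 [182 178 181 179 172 139 179 182 180 188 182 181 181 145 144]
 [160 176 179 181 177 186 148 178 180 182 182 182 172 185 151]
 [179 146 172 185 178 184 185 151 184 184 179 182 182 169 146]]
```

```bash
python3 - <<'E'
from h import *
c=np.array([.5945,-.0493])
for px in((310.84,188.72),(302.17,174.06)):
  for z in(.083,.086):
    p=onz("side",*px,z); r=p[:2]-c; print(z,p.round(4),np.hypot(*r).round(4),np.degrees(np.arctan2(r[1],r[0])).round(1))
E
```

```text
0.083 [ 0.5185 -0.0738  0.083 ] 0.0799 -162.1
0.086 [ 0.5172 -0.0702  0.086 ] 0.0801 -164.8
0.083 [ 0.5586 -0.1238  0.083 ] 0.0826 -115.7
0.086 [ 0.5572 -0.12    0.086 ] 0.0799 -117.8
```

The handle is really at about (0.557, −0.120), so it slid along the pads while being pulled through friction. I'll roll the tool so that a finger face pushes tangentially, and keep rolling with the turn.

servo_tool(increments=[{"grip": 0.5,"x": 0,"y": 0,"z": 0,"roll": 7},{"grip": 0.5,"x": 0,"y": 0,"z": 0,"roll": 7},{"grip": 0.5,"x": 0,"y": 0,"z": 0,"roll": 7},{"grip": 0.5,"x": 0,"y": 0,"z": 0,"roll": 7},{"grip": 0.5,"x": 0,"y": 0,"z": 0,"roll": 7}])

```text
clock: 23.43
tcp_pos: [0.5548, -0.1071, 0.1164]
orientation: [-0.002, -0.46, 0.888, 0.005]
wrist_force: [0.4, -0.7, -0.4]
finger_gap: 0.0423
grip_force: 0.0
```

servo_tool(increments=[{"grip": 0.5,"x": 0,"y": 0,"z": 0,"roll": 7},{"grip": 0.5,"x": 0,"y": 0,"z": 0,"roll": 7},{"grip": 0.5,"x": 0,"y": 0,"z": 0,"roll": 7},{"grip": 0.5,"x": 0,"y": 0,"z": 0,"roll": 7},{"grip": 0.5,"x": 0,"y": 0,"z": 0,"roll": 7}])

```text
clock: 23.85
tcp_pos: [0.5548, -0.1071, 0.1164]
orientation: [-0.003, -0.171, 0.985, 0.004]
wrist_force: [-0.3, -0.1, 0.2]
finger_gap: 0.043
grip_force: 0.0
```

servo_tool(increments=[{"grip": 0.5,"x": 0,"y": 0,"z": 0,"roll": 7},{"grip": 0.5,"x": 0,"y": 0,"z": 0,"roll": 7},{"grip": 0.5,"x": 0,"y": 0,"z": 0,"roll": 7},{"grip": 0.5,"x": 0,"y": 0,"z": 0,"roll": 7},{"grip": 0.5,"x": 0,"y": 0,"z": 0,"roll": 7}])

```text
clock: 24.27
tcp_pos: [0.5548, -0.1071, 0.1164]
orientation: [-0.004, 0.133, 0.991, 0.003]
wrist_force: [0.3, 0.5, -0.1]
finger_gap: 0.0424
grip_force: 0.0
```

servo_tool(increments=[{"grip": 0.5,"x": 0,"y": 0,"z": 0,"roll": 7},{"grip": 0.5,"x": 0,"y": 0,"z": 0,"roll": 7},{"grip": 0.5,"x": 0,"y": 0,"z": 0,"roll": 7},{"grip": 0.5,"x": 0,"y": 0,"z": 0,"roll": 7},{"grip": 0.5,"x": 0,"y": 0,"z": 0,"roll": 7}])

```text
clock: 24.68
tcp_pos: [0.5548, -0.1071, 0.1164]
orientation: [-0.005, 0.425, 0.905, 0.002]
wrist_force: [-0.1, -0.2, -0.1]
finger_gap: 0.0425
grip_force: 0.0
```

servo_tool(increments=[{"grip": 0.5,"x": 0,"y": 0,"z": 0,"roll": 7},{"grip": 0.5,"x": 0,"y": 0,"z": 0,"roll": 7},{"grip": 0.5,"x": 0,"y": 0,"z": 0,"roll": 7},{"grip": 0.5,"x": 0,"y": 0,"z": 0,"roll": 7},{"grip": 0.5,"x": 0,"y": 0,"z": 0,"roll": 7}])

```text
clock: 25.1
tcp_pos: [0.5548, -0.107, 0.1164]
orientation: [-0.005, 0.677, 0.736, 0.0]
wrist_force: [1.0, 0.1, 0.6]
finger_gap: 0.0428
grip_force: 0.0
```

servo_tool(increments=[{"grip": 0.5,"x": 0,"y": 0,"z": 0,"roll": 7},{"grip": 0.5,"x": 0,"y": 0,"z": 0,"roll": 7},{"grip": 0.5,"x": 0,"y": 0,"z": 0,"roll": 7},{"grip": 0.5,"x": 0,"y": 0,"z": 0,"roll": 7},{"grip": 0.5,"x": 0,"y": 0,"z": 0,"roll": 7}])

```text
clock: 25.52
tcp_pos: [0.5548, -0.107, 0.1164]
orientation: [-0.005, 0.867, 0.498, -0.001]
wrist_force: [0.1, 0.1, -1.4]
finger_gap: 0.0426
grip_force: 0.0
```

servo_tool(increments=[{"grip": 0.5,"x": 0,"y": 0,"z": 0,"roll": 7},{"grip": 0.5,"x": 0,"y": 0,"z": 0,"roll": 7},{"grip": 0.5,"x": 0,"y": 0,"z": 0,"roll": 7},{"grip": 0.5,"x": 0,"y": 0,"z": 0,"roll": 7},{"grip": 0.5,"x": 0,"y": 0,"z": 0,"roll": 0}])

```text
clock: 25.93
tcp_pos: [0.5548, -0.1071, 0.1165]
orientation: [-0.005, 0.961, 0.275, -0.003]
wrist_force: [-0.4, -0.3, 0.5]
finger_gap: 0.0429
grip_force: 0.0
```

```bash
cat > to.py <<'E'
from h import *
import sys
from scipy.spatial.transform import Rotation as Ro
s=env.get_state(); q=s["orientation"]; M=Ro.from_quat([*q[1:],q[0]]).as_matrix()
print("tool delta mm",(M.T@(np.array(list(map(float,sys.argv[1:4])))-s["tcp_pos"])*1000).round(1))
E
python3 st.py; python3 to.py .557 -.1195 .049
```

```text
[ 0.55480509 -0.10707257  0.11647067] z [-0.0076  0.0077 -0.9999] yaw 31.92 [-0.335  0.341 -0.128  1.111  0.005  2.249] [-0.4 -0.3  0.5] 0.04286281993212084
tool delta mm [-4.5 12.4 67.4]
```

servo_tool(increments=[{"grip": 0.5,"x": -4.5,"y": 12.5,"z": 0,"roll": 0},{"grip": 0.5,"x": 0,"y": 0,"z": 30,"roll": 0},{"grip": 0.5,"x": 0,"y": 0,"z": 30,"roll": 0},{"grip": 0.5,"x": 0,"y": 0,"z": 8,"roll": 0},{"grip": 0.5,"x": 0,"y": 0,"z": 0,"roll": 0}])

```text
clock: 26.35
tcp_pos: [0.5549, -0.1193, 0.0462]
orientation: [-0.006, 0.961, 0.277, -0.005]
wrist_force: [1.0, -0.5, 0.5]
finger_gap: 0.0425
grip_force: 0.0
```

servo_tool(increments=[{"grip": 0.7,"x": 0,"y": 0,"z": 0,"roll": 0},{"grip": 0.8,"x": 0,"y": 0,"z": 0,"roll": 0},{"grip": 1,"x": 0,"y": 0,"z": 0,"roll": 0},{"grip": 1,"x": 0,"y": 0,"z": 0,"roll": 0},{"grip": 1,"x": 0,"y": 0,"z": 0,"roll": 0}], grip_force=60)

```text
clock: 26.77
tcp_pos: [0.5586, -0.12, 0.0506]
orientation: [-0.004, 0.961, 0.277, -0.001]
wrist_force: [1.0, -0.1, 2.7]
finger_gap: 0.0182
grip_force: 59.0
```

```bash
python3 st.py; cat > arc.py <<'E'
from h import *
from scipy.spatial.transform import Rotation as Ro
import sys
# next n rows: handle step 7 deg, tool roll -6; start from given commanded angle phi, yaw
c=np.array([.5945,-.0493]); st=env.get_state(); r=st["tcp_pos"][:2]-c
phi=np.degrees(np.arctan2(r[1],r[0])); q=st["orientation"]; M=Ro.from_quat([*q[1:],q[0]]).as_matrix()
yaw=np.degrees(np.arctan2(M[1,0],M[0,0])); print("r",np.hypot(*r),"phi",phi,"yaw",yaw)
f,R=np.hypot(*r)*1000,80.
for i in range(int(sys.argv[1])):
    a,b=np.radians(phi+7*i),np.radians(phi+7*(i+1)); y=np.radians(yaw+6*i)
    r0=R+(f-R)*(.5**i) ; r1=R+(f-R)*(.5**(i+1))
    d=np.array([r1*np.cos(b)-r0*np.cos(a),r1*np.sin(b)-r0*np.sin(a)])
    print(f"({d@[np.cos(y),np.sin(y)]:.1f},{d@[np.sin(y),-np.cos(y)]:.1f})",end=" ")
E
python3 arc.py 49
```

```text
[ 0.55864823 -0.12004309  0.05059935] z [-0.004   0.0062 -1.    ] yaw 32.12 [-0.355  0.399 -0.215  0.963  0.004  2.226] [ 1.  -0.1  2.7] 0.018150859695841216
r 0.07930910507133586 phi -116.87536168771753 yaw 32.117662204947116
(5.2,8.2) (5.5,8.0) (5.7,7.9) (5.9,7.8) (6.1,7.7) (6.2,7.5) (6.3,7.4) (6.5,7.3) (6.6,7.2) (6.7,7.1) (6.8,7.0) (7.0,6.8) (7.1,6.7) (7.2,6.6) (7.3,6.5) (7.4,6.3) (7.5,6.2) (7.6,6.1) (7.8,5.9) (7.9,5.8) (8.0,5.7) (8.1,5.5) (8.1,5.4) (8.2,5.2) (8.3,5.1) (8.4,5.0) (8.5,4.8) (8.6,4.7) (8.7,4.5) (8.7,4.4) (8.8,4.2) (8.9,4.0) (9.0,3.9) (9.0,3.7) (9.1,3.6) (9.1,3.4) (9.2,3.3) (9.3,3.1) (9.3,2.9) (9.4,2.8) (9.4,2.6) (9.5,2.4) (9.5,2.3) (9.5,2.1) (9.6,1.9) (9.6,1.8) (9.6,1.6) (9.7,1.4) (9.7,1.3)
```

servo_tool(increments=[{"grip": 1,"x": 5.5,"y": 8.0,"z": 0,"roll": -7},{"grip": 1,"x": 5.5,"y": 8.0,"z": 0,"roll": -7},{"grip": 1,"x": 5.5,"y": 8.0,"z": 0,"roll": -7},{"grip": 1,"x": 5.5,"y": 8.0,"z": 0,"roll": -7},{"grip": 1,"x": 5.5,"y": 8.0,"z": 0,"roll": -7}])

```text
clock: 27.18
tcp_pos: [0.6057, -0.1272, 0.0506]
orientation: [-0.004, 0.832, 0.555, 0.0]
wrist_force: [-2.7, 3.9, 8.3]
finger_gap: 0.0184
grip_force: 59.4
```

```bash
python3 st.py; python3 arc.py 1
```

```text
[ 0.6056775  -0.12724861  0.05055951] z [-0.0047  0.0075 -1.    ] yaw 67.46 [-0.34   0.483 -0.081  1.014  0.006  1.624] [-2.7  3.9  8.3] 0.01840286287383412
r 0.07874592998638603 phi -81.83965908489766 yaw 67.45908801254139
(4.9,8.3)
```

Tracking well. Continue.

servo_tool(increments=[{"grip": 1,"x": 5.3,"y": 8.1,"z": -1,"roll": -7},{"grip": 1,"x": 5.5,"y": 8.0,"z": 0,"roll": -7},{"grip": 1,"x": 5.5,"y": 8.0,"z": 0,"roll": -7},{"grip": 1,"x": 5.5,"y": 8.0,"z": 0,"roll": -7},{"grip": 1,"x": 5.5,"y": 8.0,"z": 0,"roll": -7}])

```text
clock: 27.6
tcp_pos: [0.6477, -0.1065, 0.0506]
orientation: [-0.005, 0.626, 0.78, 0.001]
wrist_force: [-3.4, 0.9, 4.0]
finger_gap: 0.0182
grip_force: 59.2
```

servo_tool(increments=[{"grip": 1,"x": 5.5,"y": 8.0,"z": 0,"roll": -7},{"grip": 1,"x": 5.5,"y": 8.0,"z": 0,"roll": -7},{"grip": 1,"x": 5.5,"y": 8.0,"z": 0,"roll": -7},{"grip": 1,"x": 5.5,"y": 8.0,"z": 0,"roll": -7},{"grip": 1,"x": 5.5,"y": 8.0,"z": 0,"roll": -7}])

```text
clock: 28.02
tcp_pos: [0.6706, -0.0652, 0.0506]
orientation: [-0.005, 0.363, 0.932, 0.002]
wrist_force: [-4.3, -0.9, 3.0]
finger_gap: 0.0183
grip_force: 59.1
```

```bash
python3 st.py; python3 arc.py 1
```

```text
[ 0.67063221 -0.06515433  0.05064247] z [-0.0079  0.0065 -0.9999] yaw 137.44 [-0.218  0.585  0.091  1.086  0.005  0.525] [-4.3 -0.9  3. ] 0.018264947159154624
r 0.07776550050964844 phi -11.763566178911343 yaw 137.4444496527584
(4.5,8.5)
```

servo_tool(increments=[{"grip": 1,"x": 5.2,"y": 8.2,"z": 0,"roll": -7},{"grip": 1,"x": 5.5,"y": 8.0,"z": 0,"roll": -7},{"grip": 1,"x": 5.5,"y": 8.0,"z": 0,"roll": -7},{"grip": 1,"x": 5.5,"y": 8.0,"z": 0,"roll": -7},{"grip": 1,"x": 5.5,"y": 8.0,"z": 0,"roll": -7}])

```text
clock: 28.43
tcp_pos: [0.6658, -0.0182, 0.0507]
orientation: [-0.004, 0.066, 0.998, 0.002]
wrist_force: [-4.3, -3.2, 2.8]
finger_gap: 0.0185
grip_force: 58.9
```

servo_tool(increments=[{"grip": 1,"x": 5.5,"y": 8.0,"z": 0,"roll": -7},{"grip": 1,"x": 5.5,"y": 8.0,"z": 0,"roll": -7},{"grip": 1,"x": 5.5,"y": 8.0,"z": 0,"roll": -7},{"grip": 1,"x": 5.5,"y": 8.0,"z": 0,"roll": -7},{"grip": 1,"x": 5.5,"y": 8.0,"z": 0,"roll": -7}])

```text
clock: 28.85
tcp_pos: [0.635, 0.0176, 0.0507]
orientation: [-0.003, -0.237, 0.971, 0.003]
wrist_force: [-1.3, -4.3, -1.4]
finger_gap: 0.0182
grip_force: 58.7
```

```bash
python3 st.py; python3 arc.py 1
```

```text
[0.63501422 0.01760881 0.05067825] z [-0.0076  0.0046 -1.    ] yaw -152.58 [-0.101  0.513 -0.031  1.035  0.004 -0.579] [-1.3 -4.3 -1.4] 0.018193446712891123
r 0.07821886671618765 phi 58.80450499545347 yaw -152.57585885843653
(4.8,8.4)
```

servo_tool(increments=[{"grip": 1,"x": 5.2,"y": 8.2,"z": 0,"roll": -7},{"grip": 1,"x": 5.5,"y": 8.0,"z": 0,"roll": -7},{"grip": 1,"x": 5.5,"y": 8.0,"z": 0,"roll": -7},{"grip": 1,"x": 5.5,"y": 8.0,"z": 0,"roll": -7},{"grip": 1,"x": 5.5,"y": 8.0,"z": 0,"roll": -7}])

```text
clock: 29.27
tcp_pos: [0.5892, 0.0294, 0.0507]
orientation: [-0.002, -0.518, 0.855, 0.004]
wrist_force: [1.4, -5.2, -6.4]
finger_gap: 0.0187
grip_force: 58.7
```

servo_tool(increments=[{"grip": 1,"x": 5.5,"y": 8.0,"z": 0,"roll": -7},{"grip": 1,"x": 5.5,"y": 8.0,"z": 0,"roll": -7},{"grip": 1,"x": 5.5,"y": 8.0,"z": 0,"roll": -7},{"grip": 1,"x": 5.5,"y": 8.0,"z": 0,"roll": -7},{"grip": 1,"x": 5.5,"y": 8.0,"z": 0,"roll": -7}])

```text
clock: 29.68
tcp_pos: [0.5449, 0.013, 0.0507]
orientation: [-0.0, 0.751, -0.66, -0.004]
wrist_force: [3.8, -3.0, -9.6]
finger_gap: 0.0182
grip_force: 58.7
```

servo_tool(increments=[{"grip": 1,"x": 5.3,"y": 8.1,"z": 0,"roll": -7},{"grip": 1,"x": 5.5,"y": 8.0,"z": 0,"roll": -7},{"grip": 1,"x": 5.5,"y": 8.0,"z": 0,"roll": -7},{"grip": 1,"x": 5.5,"y": 8.0,"z": 0,"roll": -7},{"grip": 1,"x": 5.5,"y": 8.0,"z": 0,"roll": -7}])

```text
clock: 30.1
tcp_pos: [0.5181, -0.0258, 0.0507]
orientation: [-0.002, 0.915, -0.403, -0.004]
wrist_force: [4.6, -0.8, -9.3]
finger_gap: 0.0184
grip_force: 58.9
```

```bash
python3 st.py; python3 arc.py 1
```

```text
[ 0.51809354 -0.02578333  0.05072799] z [-0.0056  0.0073 -1.    ] yaw -47.54 [-0.208  0.309 -0.35   0.919  0.006 -2.52 ] [ 4.6 -0.8 -9.3] 0.018361713994598315
r 0.07994361167964541 phi 162.8924815412531 yaw -47.53781206891701
(5.4,8.1)
```

servo_tool(increments=[{"grip": 1,"x": 5.5,"y": 8.0,"z": -1,"roll": -7},{"grip": 1,"x": 5.5,"y": 8.0,"z": 0,"roll": -7},{"grip": 1,"x": 5.5,"y": 8.0,"z": 0,"roll": -7},{"grip": 1,"x": 5.5,"y": 8.0,"z": 0,"roll": -7},{"grip": 1,"x": 5.5,"y": 8.0,"z": 0,"roll": 0}])

```text
clock: 30.52
tcp_pos: [0.518, -0.0729, 0.0508]
orientation: [-0.004, 0.985, -0.171, -0.004]
wrist_force: [5.2, 2.7, -12.2]
finger_gap: 0.0184
grip_force: 60.3
```

```bash
python3 st.py; python3 arc.py 1
```

```text
[ 0.51796294 -0.07294306  0.05078034] z [-0.0075  0.009  -0.9999] yaw -19.7 [-0.298  0.318 -0.336  0.927  0.006 -3.095] [  5.2   2.7 -12.2] 0.01840263017725617
r 0.08010565437957315 phi -162.83356159400165 yaw -19.69713608220136
(6.4,7.4)
```

servo_tool(increments=[{"grip": 1,"x": 6.4,"y": 7.4,"z": 1,"roll": 0},{"grip": 1,"x": 7.3,"y": 6.5,"z": 1,"roll": 0},{"grip": 1,"x": 0,"y": 0,"z": 0,"roll": 0}])

```text
clock: 30.77
tcp_pos: [0.5228, -0.085, 0.0504]
orientation: [-0.009, 0.985, -0.173, -0.008]
wrist_force: [-8.0, 23.2, 13.6]
finger_gap: 0.0181
grip_force: 63.1
```

```bash
python3 st.py; python3 arc.py 1
```

```text
[ 0.52278756 -0.08495576  0.05043611] z [-0.0125  0.0212 -0.9997] yaw -19.94 [-0.323  0.336 -0.31   0.943  0.016 -3.116] [-8.  23.2 13.6] 0.018111057875045862
r 0.08008749559714719 phi -153.56321879553863 yaw -19.941713842341276
(7.5,6.3)
```

A 24 N tangential reaction at 206° means the stage is on its end stop (390° − 371° ≈ 18° start angle, plausible). Release, lift and go back to the hub.

servo_tool(increments=[{"grip": 1,"x": 0,"y": 0,"z": 0,"roll": 0},{"grip": 1,"x": -2,"y": -2,"z": 0,"roll": 0},{"grip": 0.5,"x": -1,"y": -2,"z": 0,"roll": 1},{"grip": 0.5,"x": 0,"y": 0,"z": 0,"roll": 0},{"grip": 0.5,"x": 0,"y": 0,"z": 0,"roll": 0}])

```text
clock: 31.18
tcp_pos: [0.5259, -0.087, 0.0504]
orientation: [-0.002, 0.983, -0.182, -0.003]
wrist_force: [-0.1, -0.2, -0.4]
finger_gap: 0.0429
grip_force: 0.0
```

servo_tool(increments=[{"grip": 0.5,"x": 0,"y": 0,"z": -20,"roll": 0},{"grip": 0.5,"x": 0,"y": 0,"z": -30,"roll": 0},{"grip": 0.4,"x": 0,"y": 0,"z": -30,"roll": 0},{"grip": 0.4,"x": 0,"y": 0,"z": 0,"roll": 7},{"grip": 0.4,"x": 0,"y": 0,"z": 0,"roll": 7}])

```text
clock: 31.6
tcp_pos: [0.5279, -0.0883, 0.1326]
orientation: [-0.002, 0.953, -0.303, -0.001]
wrist_force: [0.5, -0.7, -0.5]
finger_gap: 0.0512
grip_force: 0.0
```

servo_tool(increments=[{"grip": 0.4,"x": 0,"y": 0,"z": 0,"roll": 7},{"grip": 0.4,"x": 0,"y": 0,"z": 0,"roll": 7},{"grip": 0.4,"x": 0,"y": 0,"z": 0,"roll": 7},{"grip": 0.4,"x": 0,"y": 0,"z": 0,"roll": 7},{"grip": 0.4,"x": 0,"y": 0,"z": 0,"roll": 7}])

```text
clock: 32.02
tcp_pos: [0.526, -0.0878, 0.13]
orientation: [-0.001, 0.817, -0.576, -0.004]
wrist_force: [-0.3, 0.7, -0.5]
finger_gap: 0.0513
grip_force: 0.0
```

servo_tool(increments=[{"grip": 0.4,"x": 0,"y": 0,"z": 0,"roll": 7},{"grip": 0.4,"x": 0,"y": 0,"z": 0,"roll": 7},{"grip": 0.4,"x": 0,"y": 0,"z": 0,"roll": 6},{"grip": 0.4,"x": 0,"y": 0,"z": 0,"roll": 0}])

```text
clock: 32.35
tcp_pos: [0.526, -0.0877, 0.13]
orientation: [0.0, -0.706, 0.708, 0.004]
wrist_force: [0.2, -0.2, 0.1]
finger_gap: 0.0514
grip_force: 0.0
```

```bash
python3 st.py; python3 to.py .5945 -.0475 .115; python3 - <<'E'
from h import *
s=shot("side","s10")
m=(s.max(2)<60).astype(np.uint8); n,l,st,ce=cv2.connectedComponentsWithStats(m)
for i in range(1,n):
    if st[i,4]>30 and 290<ce[i][0]<350 and 150<ce[i][1]<220:
        p=onz("side",*ce[i],.086);r=p[:2]-np.array([.5945,-.0493]); print(st[i],p,np.hypot(*r),np.degrees(np.arctan2(r[1],r[0])))
u,v=278,180
g=s.max(2); w=g[v-6:v+5,u-8:u+9]; yy,xx=np.nonzero(w<110); print("dimple",xx.mean()+u-8,yy.mean()+v-6, len(xx))
E
```

```text
[ 0.52601064 -0.08767393  0.12997484] z [-0.0059  0.0063 -1.    ] yaw -90.14 [-0.318  0.272 -0.19   1.116  0.004 -1.887] [ 0.2 -0.2  0.1] 0.051410359270061864
tool delta mm [-40.2 -68.5  14.8]
[307 177   8  18 104] [ 0.52238581 -0.08339916  0.086     ] 0.079769723929166 -154.69289986243834
dimple 277.7 181.2 20
```

Handle at −154.7° by camera, consistent with the end stop, and the hub hasn't moved. Pick up the hub.

servo_tool(increments=[{"grip": 0.35,"x": -20,"y": -34,"z": 0,"roll": 0},{"grip": 0.35,"x": -20,"y": -34.5,"z": 0,"roll": 0},{"grip": 0.35,"x": 0,"y": 0,"z": 0,"roll": 0},{"grip": 0.35,"x": 0,"y": 0,"z": 30,"roll": 0},{"grip": 0.35,"x": 0,"y": 0,"z": 0,"roll": 0}])

```text
clock: 32.82
tcp_pos: [0.5917, -0.0458, 0.0951]
orientation: [0.002, 0.709, -0.705, -0.007]
wrist_force: [-1.0, 0.1, -1.1]
finger_gap: 0.055
grip_force: 0.0
```

```bash
python3 st.py; python3 to.py .5945 -.0475 .0495
```

```text
[ 0.5916806  -0.04577073  0.09513966] z [-0.0128  0.0083 -0.9999] yaw -89.73 [-0.215  0.411 -0.079  1.095  0.005 -1.791] [-1.   0.1 -1.1] 0.055031744446120766
tool delta mm [ 2.1 -3.4 45.6]
```

servo_tool(increments=[{"grip": 0.35,"x": 1,"y": -2,"z": 20,"roll": 0},{"grip": 0.35,"x": 0,"y": 0,"z": 18,"roll": 0},{"grip": 0.35,"x": 0,"y": 0,"z": 9,"roll": 0},{"grip": 0.35,"x": 0,"y": 0,"z": 0,"roll": 0},{"grip": 0.35,"x": 0,"y": 0,"z": 0,"roll": 0}])

```text
clock: 33.23
tcp_pos: [0.5949, -0.0473, 0.0527]
orientation: [0.0, 0.708, -0.706, -0.005]
wrist_force: [0.2, 0.6, 0.4]
finger_gap: 0.0556
grip_force: 0.0
```

```bash
python3 st.py; python3 to.py .5945 -.0475 .0495
```

```text
[ 0.59487971 -0.04728094  0.05270848] z [-0.0077  0.0074 -0.9999] yaw -89.89 [-0.217  0.444 -0.138  0.998  0.006 -1.79 ] [0.2 0.6 0.4] 0.055575992218447265
tool delta mm [0.2 0.4 3.2]
```

servo_tool(increments=[{"grip": 0.35,"x": 0,"y": 0,"z": 3,"roll": 0},{"grip": 0.6,"x": 0,"y": 0,"z": 0,"roll": 0},{"grip": 1,"x": 0,"y": 0,"z": 0,"roll": 0},{"grip": 1,"x": 0,"y": 0,"z": 0,"roll": 0},{"grip": 1,"x": 0,"y": 0,"z": 0,"roll": 0}], grip_force=40)

```text
clock: 33.65
tcp_pos: [0.5957, -0.0472, 0.0505]
orientation: [-0.0, 0.708, -0.706, -0.004]
wrist_force: [-2.5, 0.1, 5.5]
finger_gap: 0.0304
grip_force: 39.9
```

servo_tool(increments=[{"grip": 1,"x": 0,"y": 0,"z": 0,"roll": 0},{"grip": 1,"x": 0,"y": 0,"z": -8,"roll": 0},{"grip": 1,"x": 0,"y": 0,"z": -25,"roll": 0},{"grip": 1,"x": 0,"y": 0,"z": -27,"roll": 0},{"grip": 1,"x": 0,"y": 0,"z": 0,"roll": 0}])

```text
clock: 34.07
tcp_pos: [0.5987, -0.048, 0.1145]
orientation: [-0.002, 0.708, -0.706, -0.002]
wrist_force: [1.4, 0.1, -2.2]
finger_gap: 0.03
grip_force: 40.4
```

servo_tool(increments=[{"grip": 1,"x": -20,"y": 1,"z": 0,"roll": 0},{"grip": 1,"x": -35,"y": 1,"z": 0,"roll": 0},{"grip": 1,"x": -35,"y": 1,"z": 0,"roll": 0},{"grip": 1,"x": -35,"y": 1,"z": 0,"roll": 0},{"grip": 1,"x": -35,"y": 1,"z": 0,"roll": 0}])

```text
clock: 34.48
tcp_pos: [0.5897, 0.1139, 0.1095]
orientation: [0.0, 0.707, -0.707, -0.006]
wrist_force: [1.0, -0.2, -3.5]
finger_gap: 0.0298
grip_force: 40.4
```

servo_tool(increments=[{"grip": 1,"x": -35,"y": 1,"z": 0,"roll": 0},{"grip": 1,"x": -35,"y": 1,"z": 0,"roll": 0},{"grip": 1,"x": -35,"y": 0,"z": 0,"roll": 0},{"grip": 1,"x": -35,"y": 0,"z": 0,"roll": 0},{"grip": 1,"x": -35,"y": 0,"z": 0,"roll": 0}])

```text
clock: 34.9
tcp_pos: [0.5873, 0.2892, 0.1106]
orientation: [0.0, 0.708, -0.706, -0.005]
wrist_force: [0.5, 0.1, -2.3]
finger_gap: 0.0303
grip_force: 40.4
```

servo_tool(increments=[{"grip": 1,"x": -17,"y": 0,"z": 0,"roll": 0},{"grip": 1,"x": 0,"y": 0,"z": 0,"roll": 0},{"grip": 1,"x": 0,"y": 0,"z": 0,"roll": 0}])

```text
clock: 35.15
tcp_pos: [0.5873, 0.3053, 0.1107]
orientation: [0.001, 0.708, -0.706, -0.005]
wrist_force: [0.2, -1.1, -3.2]
finger_gap: 0.0302
grip_force: 40.3
```

```bash
python3 st.py; python3 to.py .588 .305 .0065; python3 - <<'E'
from h import *
t=cv2.imread("pics/top0.png")
s=env.read_camera("side"); print(proj("side",(.5883,.3044,.006)))
hsv=cv2.cvtColor(s,cv2.COLOR_RGB2HSV); m=cv2.morphologyEx(cv2.inRange(hsv,(5,80,60),(22,220,230)),cv2.MORPH_OPEN,np.ones((3,3)))
for c in cv2.findContours(m,0,2)[0]:
    if 800<cv2.contourArea(c)<9000: print(cv2.boundingRect(c))
E
```

```text
[0.58731072 0.30526842 0.11065459] z [-0.0085  0.0062 -0.9999] yaw -89.78 [ 0.354  0.523  0.139  1.193  0.009 -1.221] [ 0.2 -1.1 -3.2] 0.030174489142477206
tool delta mm [  0.9  -1.6 104.1]
(np.float64(223.18250528129565), np.float64(316.04283394704055))
(287, 387, 103, 93)
(177, 283, 90, 71)
(0, 58, 138, 123)
```

servo_tool(increments=[{"grip": 1,"x": 0,"y": 0,"z": 30,"roll": 0},{"grip": 1,"x": 0,"y": 0,"z": 30,"roll": 0},{"grip": 1,"x": 0,"y": 0,"z": 25,"roll": 0},{"grip": 1,"x": 0,"y": 0,"z": 14,"roll": 0},{"grip": 1,"x": 0,"y": 0,"z": 0,"roll": 0}])

```text
clock: 35.62
tcp_pos: [0.5843, 0.302, 0.0084]
orientation: [-0.004, -0.707, 0.707, 0.007]
wrist_force: [-0.9, 0.2, -4.3]
finger_gap: 0.0303
grip_force: 40.3
```

servo_tool(increments=[{"grip": 1,"x": 0,"y": 0,"z": 4,"roll": 0},{"grip": 1,"x": 0,"y": 0,"z": 3,"roll": 0},{"grip": 1,"x": 0,"y": 0,"z": 2,"roll": 0},{"grip": 1,"x": 0,"y": 0,"z": 0,"roll": 0}])

```text
clock: 35.95
tcp_pos: [0.5882, 0.3052, 0.0049]
orientation: [-0.001, 0.708, -0.707, -0.005]
wrist_force: [-0.5, 0.6, -3.2]
finger_gap: 0.0302
grip_force: 40.3
```

```bash
python3 st.py; python3 - <<'E'
from h import *
t=cv2.cvtColor(env.read_camera("top"),cv2.COLOR_RGB2HSV); m=cv2.morphologyEx(cv2.inRange(t,(5,80,60),(22,220,230)),cv2.MORPH_OPEN,np.ones((5,5)))
for c in cv2.findContours(m,0,2)[0]:
    if cv2.contourArea(c)>500: b=cv2.boundingRect(c); print(b,onz("top",b[0]+b[2]/2,b[1]+b[3]/2,.02).round(3))
E
```

```text
[0.58823889 0.30520675 0.00494221] z [-0.0053  0.0078 -1.    ] yaw -89.93 [ 0.353  0.595 -0.012  0.966  0.009 -1.219] [-0.5  0.6 -3.2] 0.030168001080412253
(115, 290, 47, 54) [0.285 0.519 0.02 ]
(229, 168, 31, 53) [0.581 0.259 0.02 ]
(0, 20, 57, 200) [0.795 0.814 0.02 ]
```

servo_tool(increments=[{"grip": 1,"x": 0,"y": 0,"z": 2,"roll": 0},{"grip": 1,"x": 0,"y": 0,"z": 2,"roll": 0},{"grip": 1,"x": 0,"y": 0,"z": 0,"roll": 0}])

```text
clock: 36.25
tcp_pos: [0.5873, 0.3054, -0.0001]
orientation: [-0.0, 0.708, -0.706, -0.005]
wrist_force: [-0.8, -0.4, -3.6]
finger_gap: 0.0301
grip_force: 40.3
```

servo_tool(increments=[{"grip": 1,"x": 0,"y": 0,"z": 1,"roll": 0},{"grip": 1,"x": 0,"y": 0,"z": 0.7,"roll": 0},{"grip": 1,"x": 0,"y": 0,"z": 0,"roll": 0}])

```text
clock: 36.5
tcp_pos: [0.5874, 0.3055, -0.0014]
orientation: [-0.0, 0.708, -0.706, -0.005]
wrist_force: [-1.4, 1.5, -0.6]
finger_gap: 0.0304
grip_force: 40.5
```

servo_tool(increments=[{"grip": 1,"x": 0,"y": 0,"z": 1,"roll": 0},{"grip": 1,"x": 0,"y": 0,"z": 0,"roll": 0},{"grip": 1,"x": 0,"y": 0,"z": 0,"roll": 0}])

```text
clock: 36.75
tcp_pos: [0.5874, 0.3055, -0.0014]
orientation: [-0.001, 0.708, -0.706, -0.005]
wrist_force: [-3.5, -1.3, 5.0]
finger_gap: 0.0305
grip_force: 41.2
```

Floor contact (the force turned to +5 N). Release and lift away.

servo_tool(increments=[{"grip": 0.6,"x": 0,"y": 0,"z": 0,"roll": 0},{"grip": 0.35,"x": 0,"y": 0,"z": 0,"roll": 0},{"grip": 0.35,"x": 0,"y": 0,"z": 0,"roll": 0},{"grip": 0.35,"x": 0,"y": 0,"z": -10,"roll": 0},{"grip": 0.35,"x": 0,"y": 0,"z": -30,"roll": 0}])

```text
clock: 37.17
tcp_pos: [0.5842, 0.3037, 0.0333]
orientation: [0.004, 0.708, -0.707, -0.007]
wrist_force: [0.4, -0.9, -0.6]
finger_gap: 0.0555
grip_force: 0.0
```

servo_tool(increments=[{"grip": 0.35,"x": 0,"y": 0,"z": -40,"roll": 0},{"grip": 0.35,"x": 0,"y": 0,"z": -40,"roll": 0},{"grip": 0.35,"x": 0,"y": 30,"z": -10,"roll": 0},{"grip": 0.35,"x": 0,"y": 0,"z": 0,"roll": 0},{"grip": 0.35,"x": 0,"y": 0,"z": 0,"roll": 0}])

```text
clock: 37.58
tcp_pos: [0.5585, 0.3049, 0.13]
orientation: [-0.002, 0.708, -0.706, -0.004]
wrist_force: [0.8, 0.2, -0.1]
finger_gap: 0.056
grip_force: 0.0
```

```bash
python3 st.py; python3 - <<'E'
from h import *
s=shot("side","fin"); u,v=map(int,proj("side",(.588,.303,.056))); g=s.max(2); w=g[v-8:v+9,u-10:u+11]
yy,xx=np.nonzero(w<100); d=(xx.mean()+u-10,yy.mean()+v-8); print("hub top",d,(u,v),onz("side",*d,.056),len(xx))
c=np.array([.577,-.325]); b=s[119:136,306:330].mean(2).astype(int); print(b[:, ::2])
E
```

```text
[0.55845574 0.30485413 0.12999812] z [-0.0036  0.0085 -1.    ] yaw -89.86 [ 0.369  0.459  0.084  1.196  0.009 -1.204] [ 0.8  0.2 -0.1] 0.05602716328345812
hub top (np.float64(221.34920634920636), np.float64(304.0952380952381)) (220, 300) [0.58248148 0.31222743 0.056     ] 63
[[141 144 142 141 144 140 142 139 135 134 141 140]
 [137 137 144 145 143 139 141 142 140 140 140 136]
 [142 140 143 144 140 137 144 142 141 141 138 138]
 [144 135 142 137 142 142 147 144 140 143 139 137]
 [142 143 142 136 144 140 141 145 144 139 139 141]
 [144 139 141 145 152 143 148 141 143 143 141 144]
 [144 145 146 140 166 158 145 147 146 144 138 139]
 [145 144 145 120 149 148 149 140 138 147 136 141]
 [143 143 144 108 116 111 148 147 140 143 144 141]
 [140 142 137 109  87  97 147 142 144 141 142 144]
 [140 217 172 140  82 101 146 145 142 146 145 146]
 [187 235 225 210 120  94 143 139 144 142 146 145]
 [223 227 226 230 175  93 139 145 141 137 142 142]
 [229 225 226 228 231  94 151 215 160 144 140 136]
 [226 226 225 229 235 104 130 232 224 202 146 138]
 [224 226 226 226 231  99 104 232 230 229 222 203]
 [223 225 225 227 230 129  95 230 230 231 232 229]]
```

```bash
python3 -c "
from workcell import env
print(env.hand_in())"
```

```text
the job is handed in; nothing more can be done
None
```

I handed the job in at about 38 s and got no verdict back. By force and camera checks, the toggle (felt off) is now on, the stage is on its end stop after carrying the hub round, and the hub is released upright near the middle of the far tray.

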